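# Pour the stirring bars into the cleaning pot

## Robot

A 7-joint arm with a two-finger parallel gripper is mounted at the origin on a cart in front of the work surface, level with it; the furniture and walls round the work are solid. World frame = base frame: x ahead of the robot, y to its left, z up, the work surface at z = 0. Lengths are in mm, angles in rad, forces in N, time in s.
With the tool pointing down it reaches from about 425 to 875 mm from the base axis. Payload 4.7 kg.
Tool frame: the origin (TCP) lies on the centre line of the jaws, within the pads' length; the fingertips stand 17 mm ahead of it and the grasp point (between the pads) lies 2 mm behind it; z points along the fingers, y is the line along which they close (so a half turn about z gives the same grasp; the last joint's range is limited). The gripper opens to 87 mm and grips with 3 to 60 N. Pads are 19 mm wide; open, the fingers measure 117 mm over their backs; the gripper's body (75 mm by 190 mm) begins 51 mm behind the grasp point.
Start: joints at [1.206, 0.321, -0.07, 1.45, 0.023, 1.371, -0.057], TCP at [240.356, -603.948, 239.587] pointing down, gripper open.
Joint ranges: [-2.86, 2.86], [-0.3, 2.09], [-1.38, 1.24], [0.06, 2.45], [-1.56, 4.7], [0.09, 2.05], [-2.69, 2.69]. Speed limits (rad/s): [2.57, 2.57, 3.14, 3.14, 3.14, 3.14, 3.14].

## Interface

Orientations are given as a unit quaternion [x, y, z, w].
In Python, from plant import bot gives the robot as it stands. The module is installed in compiled form; this text tells all that it offers.
- The arm moves only by the tool jog_arm, never from a script. Its argument "targets" is a list that holds one entry, the list of rows, each a list of 6 numbers: the shift along the tool's x, y, z as a fraction of full scale, then the turn, a rotation vector about the tool's x, y, z as a fraction of full scale. In form: [[[dx, dy, dz, rx, ry, rz], ...]]. A call has 1 to 20 rows; each row is the pose to reach, as a shift and turn from the pose commanded when the call began, along the tool's axes at that moment; what a row does not reach only later rows make up. Full scale, the value 1, is 100 mm for a shift and 60 degrees for a turn. A row lasts 1/10 s, in which the tool goes at most 50 mm and 8.59 degrees, less where a joint would pass 70% of its speed; a pose out of reach is approached as far as the arm can. A call with a number of a shift or a turn outside -1 to 1 is refused whole. A call with a gripper value outside its range is refused whole. "jaw" is the opening, from 0 (shut) to 1 (fully open), set as the call begins (left out, the last holds). The fingers move at their own pace and stop on an object; "newtons" is the grip in N (left out, the last holds). Time passes only in rows, so rows that repeat a pose let the fingers close. It gives the time, the measured TCP pose, the force, the opening and the grip force at its end, in the units of the state.
- bot.get_obs(): the state, without advancing time (a new reading comes with each control period).
- bot.get_image(name): name is "scene" or "top" or "wrist"; returns (picture, depth): 480x640x3 uint8, blue, green, red; 480x640 float32, mm along the optical axis (not along the pixel's ray), 0 where there is no reading.
- bot.calibration(name): a dict with "camera_matrix" (3x3 intrinsics, pixels), "position" and "attitude" of the camera in the world; the wrist camera has in their place "mount" (4x4, takes a point from camera to tool coordinates, whose origin is the TCP and whose axes are the flange's). Camera axes: x right, y down, z forward; pixel columns grow to the right and rows downward; lengths in mm; the calibration is good to about 2 mm. The wrist camera is an equidistant fisheye: a pixel r from the principal point sees the ray r / f radians off the axis. A picture is of the moment at which its call begins: read the wrist's pose just before it. calibration takes no time and is no camera call.
- bot.close_job(): hands the job in; it is judged then, once.
The state is a dict: "clock": time; "joint_positions": joint angles; "qvel": joint speeds; "tau": joint torques, N m; "position": TCP position; "ee_rot": TCP orientation; "ft_force": force on the tool from outside, world axes, zero at the start; "torque": the same for the moment, N m; "gripper_width": finger opening in mm; "grip_force": force on a finger pad.
Only numpy, scipy, OpenCV 4.12 (cv2) and the standard library are available. Lean on these libraries where they do the work, as an engineer would, in place of code of your own. Each camera call takes 0.05 s, during which the arm holds its last target. There are 200 camera calls.

## Task

Pull the slide gate of the cleaning pot fully open, gather all the stirring bars into the pouring scoop where it stands on the mat, rest the scoop's lip just inside the pot's neck while the scoop is still about level, then tilt it, keeping the lip there, so that every bar runs from the spout into the pot and none misses. Then put the empty scoop back on the mat, standing on its feet, and push the gate fully shut. Put no bar into the neck by hand, and do not knock over or push away the things standing around.

Things in the scene. Friction and masses are not known exactly. Their poses are not given: they have to be found in the camera images.
- gate (a joint): slide gate in the square head of the cleaning pot, in m: 0 = shut (neck blocked), 0.058 = fully open at its end stop. The gate runs horizontally along the pot's -x direction as it opens (away from the pot's axis, about towards the robot). It starts shut or a little open, stays where it is left, and takes 2 to 5 N to slide.
- gate_grip (a point): grip of the gate: upright ribbed black tab, 12 mm wide across the sliding direction, 16 mm along it, standing from z 0.080 to 0.116 m above the bench; this point is on its centre, 13 mm below its top. Axes are those of the pot; it moves along -x as the gate opens. It stands 78 mm in front of the pot's axis when shut, 136 mm when open.
- pot_mouth (a point): centre of the rim of the pot's round neck, 112 mm above the bench. The pot is fixed: clear round jar (94 mm across, its floor 6 mm above the bench) between four thin steel posts, below a white square head of 104 x 104 mm (z 68 to 90 mm), on which stands a white neck, 60 mm outside, 52 mm inside, 22 mm tall. The gate closes the bore 32 mm below the rim. Axes: z up, -x is the way the gate opens.
- mat_top (a point): centre of the top face of the dark ribbed drying mat, fixed, 210 mm (its x) x 190 mm (its y), 3 mm thick. Scoop and bars start on it.
- scoop_grip (a point): middle of the handle of the metal pouring scoop (loose, 0.16 kg): an upright black blade 12 mm thick (scoop's y), 46 mm long (x) and 36 mm tall, its top 54 mm above the scoop's feet; this point lies 12 mm below the top, 42 mm above the feet. Scoop axes: x runs from spout to handle (the spout points to -x), z up when it stands on its feet.
- scoop_tray (a point): point on the floor of the scoop's tray, over the scoop's centre line, 54 mm to -x of scoop_grip and 24 mm below it (18 mm above the feet). The tray is flat, open above, 34 mm wide inside and 38 mm outside, its flat floor 72 mm long (from 47 mm ahead of this point, where the spout begins, to 25 mm behind it, where an end wall stands), walls 16 mm above the floor. The feet end 26 mm ahead of this point and reach 48 mm behind it.
- scoop_lip (a point): middle of the scoop's lip: the tip of the spout, 34 mm wide inside and 38 mm outside, side walls 11 mm high, which slopes down at 30 degrees over 30 mm from the tray's floor. The lip is 127 mm to -x of scoop_grip and 39 mm below it (15 mm below the tray's floor, 3 mm above the feet). Scoop axes.
- bar0_mid (a point): centre of a white octagonal stirring bar lying on the mat (or beside it if knocked), 10 mm thick, 22 mm long along its x axis, 12 g. Three to five such bars are present; those absent give None.
- bar1_mid (a point): centre of a white octagonal stirring bar lying on the mat (or beside it if knocked), 10 mm thick, 22 mm long along its x axis, 12 g. Three to five such bars are present; those absent give None.
- bar2_mid (a point): centre of a white octagonal stirring bar lying on the mat (or beside it if knocked), 10 mm thick, 22 mm long along its x axis, 12 g. Three to five such bars are present; those absent give None.
- bar3_mid (a point): centre of a white octagonal stirring bar lying on the mat (or beside it if knocked), 10 mm thick, 22 mm long along its x axis, 12 g. Three to five such bars are present; those absent give None.
- bar4_mid (a point): centre of a white octagonal stirring bar lying on the mat (or beside it if knocked), 10 mm thick, 22 mm long along its x axis, 12 g. Three to five such bars are present; those absent give None.
- flask_small_a: bystander: empty conical flask, 64 mm across, 108 mm tall, loose; origin under its centre
- vial: bystander: small glass vial, 23 mm across, 62 mm tall, loose; origin under its centre
- petri_0: bystander: round dish with lid, 61 mm across, 15 mm tall, loose; origin under its centre
- stopper_0: bystander: red-brown rubber stopper, 27 mm across, 24 mm tall, loose; origin under its centre

How it is judged:
By the outcome, as a careful person would: the job done as asked, in the order asked, and still so for the second after the job is handed in, with the robot touching nothing.
Of bar0, bar1, bar2, bar3, bar4 only 3 to 5 are there at a start; the rules pass over those that are not, and their reading is None.
At some moment in a run one of scoop, bar0, bar1, bar2, bar3, bar4 may be knocked a few centimetres aside while the robot is not near it.
It also fails if it takes over 210 s, if anything falls off the work surface, if the arm or the gripper's body presses on something with over 40 N, if the wrist force passes 120 N, or if a joint passes its speed limit or range.

## Working session

There is one attempt and no reset: what is moved stays moved. The work goes in short steps, Python scripts to look and compute and a tool call to move; the robot and the scene stay as the last step left them, time stands still between calls to the robot, and variables do not carry over. Pictures are saved under pics/ and viewed, at most 14 in all, crops included, and the job is handed in when it is done.

Besides the shell and the picture viewer there is one more tool, called after "Call:" as name([rows], argument=value, ...), one row to a line, values as JSON. jog_arm: Moves the arm, as the interface text tells. Shift numbers are shares of 100 mm and turn numbers shares of 60 degrees, none past 1 either way. Its arguments: {"type":"object","properties":{"targets":{"type":"array","items":{"type":"array","items":{"type":"array","items":{"type":"number","minimum":-1,"maximum":1}}}},"jaw":{"type":"number"},"newtons":{"type":"number"}},"required":["targets"]}

```bash
mkdir -p pics
cat > h.py <<'E'
import numpy as np, cv2
from plant import bot
from scipy.spatial.transform import Rotation as R
def cam(n):
    c=bot.calibration(n); return c
def snap(n,f=None):
    im,d=bot.get_image(n)
    if f: cv2.imwrite('pics/'+f,im)
    return im,d
E
python3 - <<'E'
from h import *
for n in('scene','top'):
    c=cam(n); print(n,c)
    im,d=snap(n,n+'0.png'); np.save(n+'d.npy',d)
print(cam('wrist')); print(bot.get_obs())
E
```

```text
scene {'camera_matrix': array([[457.57023552,   0.        , 327.41145783],
       [  0.        , 457.57023552, 235.71486185],
       [  0.        ,   0.        ,   1.        ]]), 'position': array([ 259.33959908, -638.8824317 ,  554.0017601 ]), 'attitude': array([ 0.86197757, -0.19535614,  0.11600863, -0.45318058])}
top {'camera_matrix': array([[558.27453189,   0.        , 313.39330117],
       [  0.        , 558.27453189, 235.65089153],
       [  0.        ,   0.        ,   1.        ]]), 'position': array([ 445.71083354,   -1.42921567, 1184.39214471]), 'attitude': array([-0.70388719,  0.70784239, -0.04243124,  0.04125018])}
{'camera_matrix': array([[371.64829954,   0.        , 327.99170701],
       [  0.        , 371.64829954, 239.00359749],
       [  0.        ,   0.        ,   1.        ]]), 'mount': array([[-1.36392275e-03, -9.59242270e-01, -2.82581684e-01,
         7.75159319e+01],
       [ 9.99997890e-01, -8.74295149e-04, -1.85878647e-03,
         2.07960702e+00],
       [ 1.53596676e-03, -2.82583623e-01,  9.59241438e-01,
        -1.45390596e+02],
       [ 0.00000000e+00,  0.00000000e+00,  0.00000000e+00,
         1.00000000e+00]])}
{'clock': 0.1, 'joint_positions': array([ 1.20610051,  0.32177772, -0.07008866,  1.45157602,  0.0226198 ,
        1.37078297, -0.05688115]), 'qvel': array([ 3.05648966e-03, -1.85546535e-03, -1.00965622e-03, -1.06818051e-03,
       -7.62780641e-05,  1.66971188e-04, -6.76712848e-05]), 'tau': array([ 4.34999274e-04, -4.92569304e+01, -4.05523963e-01, -3.13403070e+01,
       -6.41196314e-02,  3.94291466e-02,  1.08230111e-04]), 'position': array([ 240.14916458, -603.50270352,  238.54059974]), 'ee_rot': array([ 9.82112220e-01,  1.88294494e-01, -2.19729249e-04, -8.50630625e-04]), 'ft_force': array([-0.41684964,  0.59552898, -0.82683388]), 'torque': array([-0.00012585,  0.06396944, -0.00330597]), 'grip_force': 0.0, 'gripper_width': 87.16573214985648}
```

View pics/top0.png

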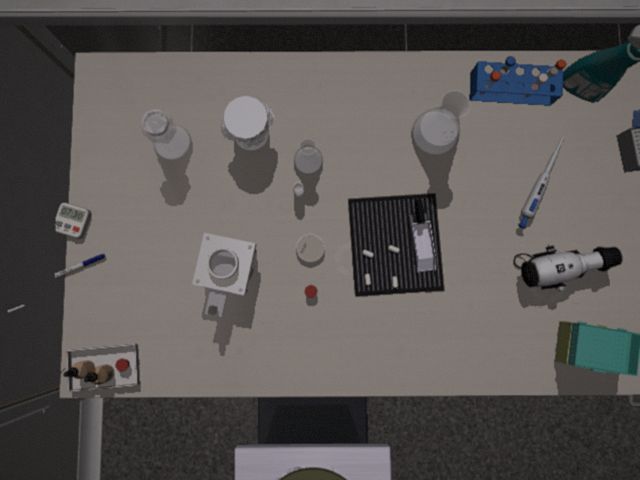

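View pics/scene0.png

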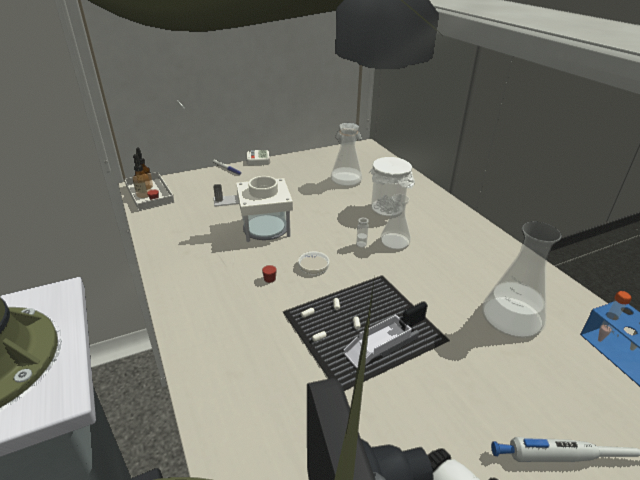

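The top view shows the pot at (222,265), its gate tab at (213,308), and the mat at (396,245). The scoop is at (423,240) with its handle at (420,210), and the spout points toward the robot. Four bars lie at (368,254), (394,249), (367,279) and (395,282). The vial, flask, dish and stopper stand between the pot and the mat. The scene view agrees.

```bash
cat >> h.py <<'E'
def topray(n,uv,z):
    c=cam(n);K=c['camera_matrix'];r=R.from_quat(c['attitude'])
    d=r.apply(np.linalg.inv(K)@np.array([uv[0],uv[1],1.])); p=c['position']
    return p+d*(z-p[2])/d[2]
def project(n,P):
    c=cam(n); q=R.from_quat(c['attitude']).inv().apply(np.array(P)-c['position']); q=c['camera_matrix']@q; return q[:2]/q[2]
def wray(obs,uv,z):
    c=cam('wrist');K=c['camera_matrix'];M=np.array(c['mount'])
    x=(uv[0]-K[0,2])/K[0,0];y=(uv[1]-K[1,2])/K[1,1];t=np.hypot(x,y)
    d=np.array([x/t*np.sin(t),y/t*np.sin(t),np.cos(t)]) if t>1e-9 else np.array([0,0,1.])
    r=R.from_quat(obs['ee_rot']); d=r.apply(M[:3,:3]@d); p=obs['position']+r.apply(M[:3,3])
    return p+d*(z-p[2])/d[2]
def blobs(m,amin,amax):
    n,l,s,c=cv2.connectedComponentsWithStats(m.astype(np.uint8))
    o=[]
    for i in range(1,n):
        if amin<=s[i,4]<=amax:
            ys,xs=np.where(l==i); P=np.c_[xs,ys].astype(float)
            o.append((c[i],s[i,4],cv2.minAreaRect(P.astype(np.float32)),P))
    return o
def go(pos,yaw=None,quat=None):
    "shift/turn fractions from current measured pose"
    o=bot.get_obs(); r=R.from_quat(o['ee_rot'])
    s=r.inv().apply(np.array(pos)-o['position'])/100
    t=np.zeros(3)
    if yaw is not None: quat=down(yaw)
    if quat is not None: t=(r.inv()*R.from_quat(quat)).as_rotvec()/np.radians(60)
    return np.round(s,3),np.round(t,3)
def down(yaw):
    "tool down, tool x axis at world angle yaw"
    c,s=np.cos(yaw),np.sin(yaw)
    return R.from_matrix(np.array([[c,s,0],[s,-c,0],[0,0,-1.]])).as_quat()
E
python3 - <<'E'
from h import *
im=cv2.imread('pics/top0.png'); d=np.load('topd.npy'); g=im.max(2)
print('white on mat')
sub=np.zeros(g.shape,bool); sub[196:294,352:441]=1
for c,a,r,P in blobs((g>150)&sub,8,500):
    print(c.round(1),a,topray('top',c,8).round(0),r[1],r[2])
print('neck/pot')
sub=np.zeros(g.shape,bool); sub[225:330,185:265]=1
for c,a,r,P in blobs((g>190)&sub,100,5000):
    print(c.round(1),a,[topray('top',q,90).round(0)[:2] for q in cv2.boxPoints(r)])
for uv in[(222,265),(212,308)]: print(topray('top',uv,112 if uv[0]==222 else 116))
print('mat',[topray('top',q,3).round(0)[:2] for q in[(349,199),(437,195),(442,290),(356,295)]])
print('tab yaw, r',R.from_quat(bot.get_obs()['ee_rot']).as_matrix().round(2))
crop=cv2.resize(im[185:325,185:450],None,fx=3,fy=3,interpolation=cv2.INTER_CUBIC); cv2.imwrite('pics/c1.png',crop)
print(go([360,-150,330],yaw=0.), go([360,-150,330],yaw=np.pi))
E
```

```text
white on mat
[423.2 244.9] 332 [ 565. -236.    8.] (28.279918670654297, 14.015924453735352) 82.87498474121094
[393.5 248.1] 19 [ 558. -173.    8.] (7.984899520874023, 2.0426487922668457) 21.801410675048828
[368.  252.9] 21 [ 548. -119.    8.] (8.497057914733887, 2.236067771911621) 26.56505012512207
[367.4 278.7] 22 [ 494. -117.    8.] (8.202439308166504, 2.262742042541504) 81.8698959350586
[394.7 281.9] 19 [ 487. -174.    8.] (7.0, 2.0) 90.0
neck/pot
[517.45107563 172.39170186 112.        ]
[435.62413614 189.59919461 116.        ]
mat [array([665., -81.]), array([ 673., -270.]), array([ 469., -274.]), array([460., -93.])]
tab yaw, r [[ 0.93  0.37 -0.  ]
 [ 0.37 -0.93  0.  ]
 [-0.   -0.   -1.  ]]
(array([ 2.791, -3.772, -0.908]), array([-0.002,  0.   ,  0.362])) (array([ 2.791, -3.772, -0.908]), array([-1.000e-03, -2.000e-03, -2.638e+00]))
```

View pics/c1.png

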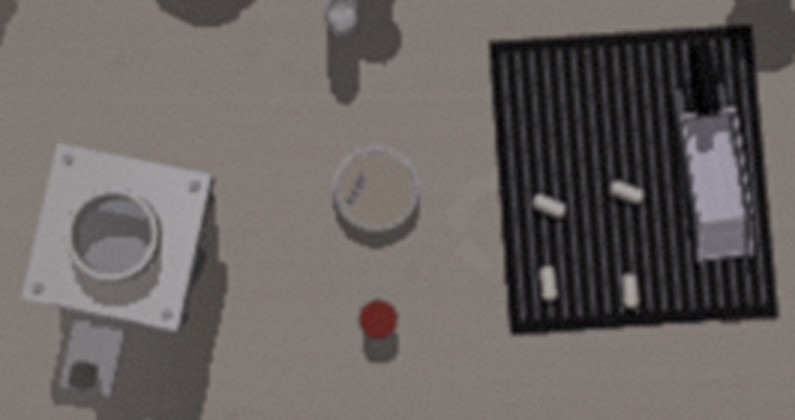

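The crop shows four bars. The pot is yawed about -12° and the gate is slightly open. I'll move over the mat first and look with the wrist camera.

Run:
```python
from h import *
print(go([530,-170,240],yaw=0.0))
```

```text
(array([ 4.296, -2.956, -0.01 ]), array([-0.002,  0.   ,  0.362]))
```

Call:
jog_arm([
  [[0.43,-0.295,0,0,0,0],[0.86,-0.591,0,0,0,0]],
], jaw=0.5)

```text
clock: 0.3
position: [295.1, -520.6, 238.4]
ee_rot: [0.983, 0.186, -0.0, -0.001]
ft_force: [1.2, 0.4, 0.0]
gripper_width: 77.9
grip_force: 0.0
```

Call:
jog_arm([
  [[0.43,-0.295,0,0,0,0],[0.86,-0.591,0,0,0,0]],
])

```text
clock: 0.5
position: [352.2, -435.8, 239.1]
ee_rot: [0.982, 0.188, -0.0, -0.0]
ft_force: [0.2, -0.7, 0.7]
gripper_width: 62.7
grip_force: 0.0
```

Call:
jog_arm([
  [[0.43,-0.295,0,0,0,0],[0.86,-0.591,0,0,0,0]],
])

```text
clock: 0.7
position: [407.8, -352.7, 239.3]
ee_rot: [0.982, 0.188, -0.0, -0.0]
ft_force: [0.8, 0.2, -0.1]
gripper_width: 47.9
grip_force: 0.0
```

Call:
jog_arm([
  [[0.43,-0.295,0,0,0,0],[0.86,-0.591,0,0,0,0]],
])

```text
clock: 0.9
position: [463.4, -269.7, 239.3]
ee_rot: [0.982, 0.188, -0.0, 0.0]
ft_force: [1.2, -0.1, -1.2]
gripper_width: 44.3
grip_force: 0.0
```

Call:
jog_arm([
  [[0.43,-0.295,0,0,0,0.12],[0.86,-0.591,0,0,0,0.24],[0.86,-0.591,0,0,0,0.362],[0.86,-0.591,0,0,0,0.362],[0.86,-0.591,0,0,0,0.362]],
])

```text
clock: 1.4
position: [520.2, -185.9, 239.1]
ee_rot: [1.0, 0.001, -0.001, 0.0]
ft_force: [-0.1, -0.1, 0.5]
gripper_width: 43.6
grip_force: 0.0
```

Run:
```python
from h import *
o=bot.get_obs(); print(o['clock'],o['position'],R.from_quat(o['ee_rot']).as_matrix().round(3))
im,d=snap('wrist','w1.png'); np.save('w1d.npy',d)
import pickle; pickle.dump(o,open('w1o.pkl','wb'))
```

```text
1.4 [ 520.19072205 -185.9005515   239.06883536] [[ 1.     0.002 -0.001]
 [ 0.002 -1.    -0.001]
 [-0.001  0.001 -1.   ]]
```

View pics/w1.png

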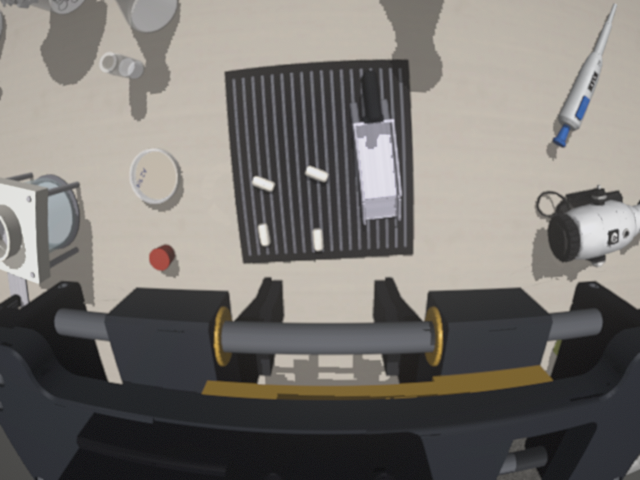

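The wrist view shows bars at (263,184), (317,174), (264,235) and (318,240). The scoop is at (378,165) with its handle at (372,95). I'll measure these in world coordinates.

```bash
cat >> h.py <<'E'
def bars(im,o,box,thr=170,amin=80,amax=900,z=10):
    m=np.zeros(im.shape[:2],bool); x0,y0,x1,y1=box; m[y0:y1,x0:x1]=1
    out=[]
    for c,a,r,P in blobs((im.min(2)>thr)&m,amin,amax):
        W=np.array([wray(o,p,z)[:2] for p in P]); (cx,cy),(w,h),an=cv2.minAreaRect(W.astype(np.float32))
        an=an if w>h else an+90
        out.append((c.round(0),a,np.round([cx,cy],1),round(max(w,h),1),round(min(w,h),1),round((an+90)%180-90,1)))
    return out
E
python3 - <<'E'
from h import *; import pickle
o=pickle.load(open('w1o.pkl','rb')); im=cv2.imread('pics/w1.png'); d=np.load('w1d.npy')
for b in bars(im,o,(230,65,415,262),160,80,20000): print(b)
# scoop: bright floor & handle
m=np.zeros(im.shape[:2],bool); m[110:225,345:405]=1
for c,a,r,P in blobs((im.min(2)>120)&m,300,20000):
    print(c,a,[(q.round(0),wray(o,q,20).round(1)[:2]) for q in cv2.boxPoints(r)])
    for row in range(120,222,10):
        xs=P[P[:,1]==row,0]; 
        if len(xs): print(row,xs.min(),xs.max(),wray(o,((xs.min()+xs.max())/2,row),21).round(1))
# handle via depth: top face z ~57
M=cam('wrist');K=M['camera_matrix'];mt=np.array(M['mount'])
r=R.from_quat(o['ee_rot'])
def pt(u,v):
    x=(u-K[0,2])/K[0,0];y=(v-K[1,2])/K[1,1];t=np.hypot(x,y);q=np.array([x/t*np.sin(t),y/t*np.sin(t),np.cos(t)]);q=q/q[2]*d[v,u]
    return o['position']+r.apply(mt[:3,:3]@q+mt[:3,3])
T=[];
for v in range(60,130):
    for u in range(350,395):
        if d[v,u]>0:
            p=pt(u,v)
            if 50<p[2]<65: T.append(p)
T=np.array(T); print('handle',len(T),T.mean(0).round(1),cv2.minAreaRect(T[:,:2].astype(np.float32)))
print('mat z',pt(290,210))
E
```

```text
Traceback (most recent call last):
  File "h.py", line 46, in bars
    W=np.array([wray(o,p,z)[:2] for p in P]); (cx,cy),(w,h),an=cv2.minAreaRect(W.astype(np.float32))
                ~~~~^^^^^^^
  File "h.py", line 17, in wray
    c=cam('wrist');K=c['camera_matrix'];M=np.array(c['mount'])
  File "h.py", line 5, in cam
    c=bot.calibration(n); return c
ValueError: time passes only in moves, steps and waits
```

```bash
sed -i 's/^def cam(n):/import functools\n@functools.cache\ndef cam(n):/' h.py
cat >> h.py <<'E'
def wpt(o,d,u,v):
    M=cam('wrist');K=M['camera_matrix'];mt=np.array(M['mount']);r=R.from_quat(o['ee_rot'])
    u=np.asarray(u);v=np.asarray(v)
    x=(u-K[0,2])/K[0,0];y=(v-K[1,2])/K[1,1];t=np.hypot(x,y)+1e-9;k=np.tan(t)/t*d[v,u]
    q=np.stack([x*k,y*k,d[v,u]],-1)
    return o['position']+r.apply(q@mt[:3,:3].T+mt[:3,3])
E
cat > m1.py <<'E'
from h import *; import pickle
o=pickle.load(open('w1o.pkl','rb')); im=cv2.imread('pics/w1.png'); d=np.load('w1d.npy')
for b in bars(im,o,(230,65,415,262),160,80,20000): print(b)
m=np.zeros(im.shape[:2],bool); m[110:225,345:405]=1
for c,a,r,P in blobs((im.min(2)>120)&m,300,20000):
    print(c,a,[(q.round(0),wray(o,q,20).round(1)[:2]) for q in cv2.boxPoints(r)])
    for row in range(120,222,10):
        xs=P[P[:,1]==row,0]
        if len(xs): print(row,xs.min(),xs.max(),wray(o,((xs.min()+xs.max())/2,row),21).round(1))
v,u=np.mgrid[60:130,350:395]; p=wpt(o,d,u.ravel(),v.ravel()); T=p[(p[:,2]>50)&(p[:,2]<65)]
print('handle',len(T),T.mean(0).round(1),cv2.minAreaRect(T[:,:2].astype(np.float32)))
print('mat',wpt(o,d,[290,290],[210,120]))
E
python3 m1.py
```

```text
(array([242.,  66.]), np.int32(90), array([ 668.8, -105.5]), 34.1, 4.3, -89.6)
(array([413., 127.]), np.int32(177), array([ 594.7, -273.6]), 93.7, 2.5, 1.4)
(array([394., 149.]), np.int32(124), array([ 574.1, -252.2]), 77.9, 10.5, 7.5)
(array([376., 175.]), np.int32(2692), array([ 560.7, -236.4]), 99.3, 35.9, 7.5)
(array([233., 228.]), np.int32(590), array([514.3, -89.5]), 104.7, 12.6, -3.7)
(array([316., 173.]), np.int32(188), array([ 557.1, -175.7]), 22.1, 9.1, 67.8)
(array([263., 183.]), np.int32(182), array([ 547.6, -120.4]), 22.1, 9.3, 67.2)
(array([263., 234.]), np.int32(159), array([ 492.8, -118.9]), 22.2, 8.7, 5.4)
(array([317., 239.]), np.int32(168), array([ 487.5, -175.8]), 21.9, 8.4, -0.3)
(array([377., 259.]), np.int32(371), array([ 474.8, -227.9]), 106.6, 23.9, 89.8)
[377.52024345 168.69912675] 3779 [(array([352., 121.], dtype=float32), array([ 609.2, -210.8])), (array([394., 117.], dtype=float32), array([ 614.6, -251.3])), (array([405., 219.], dtype=float32), array([ 512.2, -265.6])), (array([363., 223.], dtype=float32), array([ 507.3, -223.1]))]
120 383.0 394.0 [ 611.3 -246.    21. ]
130 354.0 394.0 [ 601.  -231.9   21. ]
140 355.0 395.0 [ 591.2 -233.    21. ]
150 356.0 397.0 [ 581.4 -234.6   21. ]
160 357.0 398.0 [ 571.6 -235.8   21. ]
170 359.0 399.0 [ 561.7 -237.5   21. ]
180 360.0 400.0 [ 551.7 -238.8   21. ]
190 361.0 401.0 [ 541.7 -240.    21. ]
200 362.0 400.0 [ 531.6 -240.3   21. ]
210 363.0 400.0 [ 521.3 -241.2   21. ]
220 364.0 365.0 [ 510.9 -224.2   21. ]
handle 684 [ 631.8 -225.7   56.1] ((632.2840576171875, -225.95570373535156), (45.712547302246094, 12.552021026611328), 7.581361293792725)
mat [[ 517.54535242 -147.50333576    3.90357638]
 [ 611.20343922 -148.93889494    3.77046552]]
```

Call:
jog_arm([
  [[-0.1,-0.46,0,0,0,0],[-0.2,-0.93,0,0,0,0]],
], jaw=0.4)

```text
clock: 1.65
position: [500.0, -94.1, 239.1]
ee_rot: [1.0, -0.003, -0.0, -0.0]
ft_force: [0.5, 0.6, 0.3]
gripper_width: 37.1
grip_force: 0.0
```

Call:
jog_arm([
  [[-0.1,-0.46,0,0,0,0],[-0.2,-0.93,0,0,0,0]],
])

```text
clock: 1.85
position: [480.2, 0.6, 239.5]
ee_rot: [1.0, -0.001, 0.0, 0.0]
ft_force: [1.0, 0.6, -0.4]
gripper_width: 35.2
grip_force: 0.0
```

Call:
jog_arm([
  [[-0.1,-0.46,0,0,0,0],[-0.2,-0.93,0,0,0,0]],
])

```text
clock: 2.05
position: [460.5, 93.7, 239.7]
ee_rot: [1.0, -0.001, 0.0, 0.001]
ft_force: [0.5, 0.1, 0.4]
gripper_width: 35.0
grip_force: 0.0
```

Call:
jog_arm([
  [[-0.1,-0.46,0,0,0,0.1],[-0.2,-0.93,0,0,0,0.2],[-0.2,-0.93,0,0,0,0.2],[-0.2,-0.93,0,0,0,0.2]],
])

```text
clock: 2.45
position: [441.2, 186.5, 239.6]
ee_rot: [0.995, -0.104, 0.0, 0.0]
ft_force: [0.5, -0.7, 0.3]
gripper_width: 34.8
grip_force: 0.0
```

Run:
```python
from h import *
o=bot.get_obs(); print(o['clock'],o['position'],R.from_quat(o['ee_rot']).as_matrix().round(3))
im,d=snap('wrist','w2.png'); np.save('w2d.npy',d)
import pickle; pickle.dump(o,open('w2o.pkl','wb'))
v,u=np.mgrid[0:300,0:640]; p=wpt(o,d,u.ravel(),v.ravel())
T=p[(p[:,2]>112)&(p[:,2]<121)&(abs(p[:,0]-440)<40)&(abs(p[:,1]-190)<40)]
print('tab',len(T),T.mean(0),cv2.minAreaRect(T[:,:2].astype(np.float32)))
T=p[(p[:,2]>109)&(p[:,2]<117)&(abs(p[:,0]-517)<45)&(abs(p[:,1]-172)<45)]
print('rim',len(T),T.mean(0),cv2.minEnclosingCircle(T[:,:2].astype(np.float32)),cv2.fitEllipse(T[:,:2].astype(np.float32)))
T=p[(p[:,2]>86)&(p[:,2]<94)&(abs(p[:,0]-517)<85)&(abs(p[:,1]-172)<85)]
print('head',len(T),T.mean(0),cv2.minAreaRect(T[:,:2].astype(np.float32)))
```

```text
2.45 [441.1553547  186.48928915 239.57399737] [[ 0.979 -0.206  0.   ]
 [-0.206 -0.979 -0.001]
 [ 0.001  0.001 -1.   ]]
tab 286 [432.34033189 189.99942827 115.22226035] ((431.9088439941406, 190.54415893554688), (11.611162185668945, 15.007113456726074), 78.1725845336914)
rim 1304 [521.51460403 170.8390504  111.929992  ] ((521.4049072265625, 170.85984802246094), 30.17546272277832) ((521.5491943359375, 170.82431030273438), (55.32914352416992, 55.67217254638672), 33.23491287231445)
head 11888 [521.33734136 170.75625011  90.28503847] ((504.51806640625, 174.5126953125), (104.84429168701172, 138.82688903808594), 78.00123596191406)
```

View pics/w2.png

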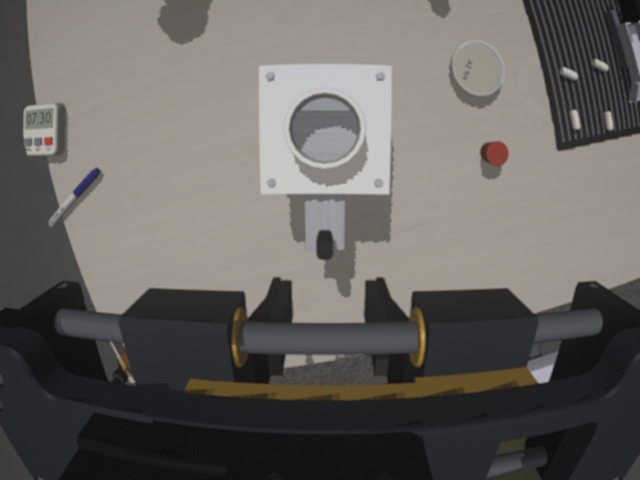

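The wrist view shows the neck at (326,128) and the tab at (325,243). The pot axis is at (521.5, 170.8) and the gate is open about 13 mm. I'll grip the tab and pull it.

Call:
jog_arm([
  [[-0.05,-0.01,0.4,0,0,0],[-0.097,-0.017,0.8,0,0,0],[-0.097,-0.017,0.8,0,0,0]],
])

```text
clock: 2.8
position: [428.7, 186.9, 154.9]
ee_rot: [0.994, -0.106, -0.005, 0.002]
ft_force: [-0.1, -0.1, -0.4]
gripper_width: 34.6
grip_force: 0.0
```

Call:
jog_arm([
  [[0,0,0.2,0,0,0],[0,0,0.4,0,0,0],[0,0,0.566,0,0,0],[0,0,0.566,0,0,0]],
])

```text
clock: 3.2
position: [432.1, 188.8, 102.5]
ee_rot: [0.994, -0.106, -0.001, 0.001]
ft_force: [0.2, 0.3, -0.4]
gripper_width: 34.7
grip_force: 0.0
```

Call:
jog_arm([
  [[0,0,0,0,0,0],[0,0,0,0,0,0],[0,0,0,0,0,0],[0,0,0,0,0,0],[0,0,0,0,0,0],[0,0,0,0,0,0],[0,0,0,0,0,0]],
], jaw=0, newtons=20)

```text
clock: 3.9
position: [432.6, 191.3, 103.8]
ee_rot: [0.995, -0.105, 0.001, -0.0]
ft_force: [0.1, 0.2, 5.6]
gripper_width: 11.8
grip_force: 20.0
```

Call:
jog_arm([
  [[-0.04,0,0,0,0,0],[-0.08,0,0,0,0,0],[-0.12,0,0,0,0,0],[-0.16,0,0,0,0,0],[-0.2,0,0,0,0,0],[-0.24,0,0,0,0,0],[-0.28,0,0,0,0,0],[-0.32,0,0,0,0,0],[-0.36,0,0,0,0,0],[-0.39,0,0,0,0,0],[-0.42,0,0,0,0,0],[-0.44,0,0,0,0,0],[-0.45,0,0,0,0,0],[-0.46,0,0,0,0,0],[-0.46,0,0,0,0,0]],
])

```text
clock: 5.4
position: [389.6, 200.5, 103.8]
ee_rot: [0.994, -0.105, 0.003, -0.001]
ft_force: [7.1, -0.2, 1.7]
gripper_width: 11.9
grip_force: 20.0
```

Call:
jog_arm([
  [[-0.01,0,0,0,0,0],[-0.02,0,0,0,0,0],[-0.03,0,0,0,0,0],[-0.03,0,0,0,0,0],[-0.03,0,0,0,0,0]],
])

```text
clock: 5.9
position: [389.4, 200.5, 103.9]
ee_rot: [0.994, -0.105, 0.006, -0.002]
ft_force: [16.6, -0.2, -6.4]
gripper_width: 11.5
grip_force: 20.0
```

Call:
jog_arm([
  [[0.03,0,0,0,0,0],[0.03,0,0,0,0,0]],
])

```text
clock: 6.1
position: [389.5, 200.5, 103.8]
ee_rot: [0.994, -0.105, 0.003, -0.001]
ft_force: [7.1, -0.3, 3.0]
gripper_width: 11.7
grip_force: 20.0
```

Call:
jog_arm([
  [[0,0,0,0,0,0],[0,0,0,0,0,0],[0,0,0,0,0,0],[0,0,0,0,0,0]],
], jaw=0.35)

```text
clock: 6.5
position: [386.0, 200.2, 102.4]
ee_rot: [0.995, -0.104, -0.001, 0.0]
ft_force: [1.0, 0.0, -0.3]
gripper_width: 28.8
grip_force: 0.0
```

Call:
jog_arm([
  [[0,0,-0.1,0,0,0],[0,0,-0.5,0,0,0],[0,0,-0.96,0,0,0],[0,0,-0.96,0,0,0]],
])

```text
clock: 6.9
position: [390.3, 202.5, 205.1]
ee_rot: [0.995, -0.104, 0.005, -0.002]
ft_force: [0.0, -0.3, -0.6]
gripper_width: 30.2
grip_force: 0.0
```

```bash
cat >> h.py <<'E'
def plan(*way,start=None):
    "way: (pos,yawdeg); prints one final row per call"
    o=bot.get_obs(); r=R.from_quat(o['ee_rot']).as_matrix()
    p=np.array(o['position']); y=np.degrees(np.arctan2(r[1,0],r[0,0]))
    Rc=R.from_matrix(r)
    for q,yw in way:
        q=np.array(q,float); dy=(yw-y+180)%360-180
        n=max(int(np.ceil(np.abs(q-p).max()/99)),int(np.ceil(abs(dy)/59)),1)
        p0,y0=p,y
        print('->',q,yw)
        for i in range(1,n+1):
            pn=p0+(q-p0)*i/n; yn=y0+dy*i/n; Rn=R.from_quat(down(np.radians(yn)))
            s=Rc.inv().apply(pn-p)/100; t=(Rc.inv()*Rn).as_rotvec()/np.radians(60)
            print('  ',np.r_[s,t].round(3).tolist(),'rows>=',int(max(np.ceil(np.linalg.norm(s)*2),np.ceil(np.linalg.norm(t)*7))))
            p,y,Rc=pn,yn,Rn
E
python3 - <<'E'
from h import *
o=bot.get_obs(); print(o['position'],o['gripper_width'],o['clock'])
plan(([520,-170,200],67.8),([557.1,-175.7,120],67.8),([557.1,-175.7,22],67.8))
E
```

```text
[390.2502028  202.45032588 205.13513584] 30.190159210700198 6.9
-> [ 520. -170.  200.] 67.8
   [0.511, 0.843, 0.014, -0.003, -0.01, -0.332] rows>= 3
   [0.192, 0.967, 0.013, 0.0, 0.0, -0.332] rows>= 3
   [-0.149, 0.975, 0.013, 0.0, 0.0, -0.332] rows>= 3
   [-0.473, 0.865, 0.013, 0.0, 0.0, -0.332] rows>= 3
-> [ 557.1 -175.7  120. ] 67.8
   [0.087, 0.365, 0.8, 0.0, 0.0, 0.0] rows>= 2
-> [ 557.1 -175.7   22. ] 67.8
   [0.0, 0.0, 0.98, 0.0, 0.0, 0.0] rows>= 2
```

Call:
jog_arm([
  [[0.17,0.28,0,0,0,-0.11],[0.34,0.56,0,0,0,-0.22],[0.511,0.843,0,0,0,-0.332]],
])

```text
clock: 7.2
position: [419.4, 106.4, 199.2]
ee_rot: [0.997, 0.072, 0.0, 0.0]
ft_force: [0.2, 1.1, 0.1]
gripper_width: 30.7
grip_force: 0.0
```

Call:
jog_arm([
  [[0.06,0.32,0,0,0,-0.11],[0.12,0.64,0,0,0,-0.22],[0.192,0.967,0,0,0,-0.332]],
])

```text
clock: 7.5
position: [451.7, 13.1, 199.1]
ee_rot: [0.97, 0.243, -0.0, 0.0]
ft_force: [0.5, 1.7, 0.2]
gripper_width: 30.4
grip_force: 0.0
```

Call:
jog_arm([
  [[-0.05,0.32,0,0,0,-0.11],[-0.1,0.65,0,0,0,-0.22],[-0.149,0.975,0,0,0,-0.332]],
])

```text
clock: 7.8
position: [484.1, -80.2, 199.0]
ee_rot: [0.913, 0.407, -0.0, 0.0]
ft_force: [0.5, 0.3, 0.4]
gripper_width: 30.4
grip_force: 0.0
```

Call:
jog_arm([
  [[-0.15,0.29,0,0,0,-0.11],[-0.3,0.58,0,0,0,-0.22],[-0.473,0.865,0,0,0,-0.332],[-0.473,0.865,0,0,0,-0.332],[-0.473,0.865,0,0,0,-0.332],[-0.473,0.865,0,0,0,-0.332]],
])

```text
clock: 8.4
position: [516.0, -170.7, 198.9]
ee_rot: [0.83, 0.557, 0.0, -0.0]
ft_force: [0.3, -0.3, -0.1]
gripper_width: 30.6
grip_force: 0.0
```

```bash
cat > look.py <<'E'
from h import *; import sys
# verify bars/scoop from wrist: python3 look.py file
o=bot.get_obs(); print(o['clock'],o['position'].round(1),R.from_quat(o['ee_rot']).as_matrix()[:,0].round(3))
im,d=snap('wrist',sys.argv[1])
for b in bars(im,o,(0,0,640,300),165,100,900):
    if 17<b[3]<27 and 6<b[4]<13: print(b)
v,u=np.mgrid[0:300,0:640]; p=wpt(o,d,u.ravel(),v.ravel()); dark=(im[:300].max(2)<70).ravel()
T=p[dark&(p[:,2]>50)&(p[:,2]<63)&(abs(p[:,0]-620)<90)&(abs(p[:,1]+200)<120)]
if len(T)>50: print('handle',len(T),T.mean(0).round(1),cv2.minAreaRect(T[:,:2].astype(np.float32)))
T=p[(p[:,2]>15)&(p[:,2]<26)&(im[:300].min(2).ravel()>110)&(abs(p[:,0]-560)<90)&(abs(p[:,1]+220)<80)]
if len(T)>50: print('tray',len(T),T.mean(0).round(1),cv2.minAreaRect(T[:,:2].astype(np.float32)))
E
python3 look.py w3.png
```

```text
8.4 [ 516.  -170.7  198.9] [0.379 0.925 0.001]
(array([338., 153.]), np.int32(237), array([ 547.5, -120.8]), 21.7, 8.1, 67.8)
(array([282., 175.]), np.int32(237), array([ 492.4, -119.2]), 23.0, 9.1, 6.4)
(array([370., 205.]), np.int32(220), array([ 556.9, -176. ]), 22.5, 8.4, 69.0)
(array([301., 233.]), np.int32(229), array([ 487.2, -176.3]), 23.0, 9.4, 4.6)
handle 695 [ 630.9 -224.6   55.5] ((631.8723754882812, -225.47616577148438), (45.093753814697266, 12.474142074584961), 7.452308177947998)
tray 2466 [ 571.1 -235.9   20.8] ((568.5386352539062, -233.99876403808594), (122.20433044433594, 37.365089416503906), 6.8907318115234375)
```

Run:
```python
from h import *
plan(([557,-175.9,115],68),([557,-175.9,22],68),([557,-175.9,100],68),([576.7,-233.4,100],97.5),([576.7,-233.4,52],97.5),([576.7,-233.4,110],97.5),([547.5,-120.7,110],67.5),([547.5,-120.7,22],67.5),([547.5,-120.7,100],67.5),([564.8,-234.9,100],97.5),([564.8,-234.9,52],97.5),([564.8,-234.9,110],97.5))
```

```text
-> [ 557.  -175.9  115. ] 68
   [0.105, 0.399, 0.84, -0.0, -0.0, -0.004] rows>= 2
-> [ 557.  -175.9   22. ] 68
   [0.0, 0.0, 0.93, 0.0, 0.0, 0.0] rows>= 2
-> [ 557.  -175.9  100. ] 68
   [0.0, 0.0, -0.78, 0.0, 0.0, 0.0] rows>= 2
-> [ 576.7 -233.4  100. ] 97.5
   [-0.459, 0.398, 0.0, 0.0, 0.0, -0.492] rows>= 4
-> [ 576.7 -233.4   52. ] 97.5
   [0.0, 0.0, 0.48, 0.0, 0.0, 0.0] rows>= 1
-> [ 576.7 -233.4  110. ] 97.5
   [0.0, 0.0, -0.58, 0.0, 0.0, 0.0] rows>= 2
-> [ 547.5 -120.7  110. ] 67.5
   [0.578, -0.071, 0.0, 0.0, 0.0, 0.25] rows>= 2
   [0.54, -0.218, 0.0, 0.0, 0.0, 0.25] rows>= 2
-> [ 547.5 -120.7   22. ] 67.5
   [0.0, 0.0, 0.88, 0.0, 0.0, 0.0] rows>= 2
-> [ 547.5 -120.7  100. ] 67.5
   [0.0, 0.0, -0.78, 0.0, 0.0, 0.0] rows>= 2
-> [ 564.8 -234.9  100. ] 97.5
   [-0.494, 0.298, 0.0, 0.0, 0.0, -0.25] rows>= 2
   [-0.555, 0.16, 0.0, 0.0, 0.0, -0.25] rows>= 2
-> [ 564.8 -234.9   52. ] 97.5
   [0.0, 0.0, 0.48, 0.0, 0.0, 0.0] rows>= 1
-> [ 564.8 -234.9  110. ] 97.5
   [0.0, 0.0, -0.58, 0.0, 0.0, 0.0] rows>= 2
```

Call:
jog_arm([
  [[0.05,0.2,0.42,0,0,0],[0.105,0.4,0.84,0,0,0],[0.105,0.4,0.84,0,0,0],[0.105,0.4,0.84,0,0,0]],
])

```text
clock: 8.85
position: [556.6, -176.2, 114.4]
ee_rot: [0.83, 0.557, -0.001, -0.001]
ft_force: [0.5, -0.0, 0.1]
gripper_width: 30.3
grip_force: 0.0
```

Call:
jog_arm([
  [[0,0,0.4,0,0,0],[0,0,0.7,0,0,0],[0,0,0.85,0,0,0],[0,0,0.93,0,0,0],[0,0,0.93,0,0,0],[0,0,0.93,0,0,0]],
])

```text
clock: 9.45
position: [558.5, -178.0, 23.9]
ee_rot: [0.831, 0.557, 0.001, 0.001]
ft_force: [0.3, 0.1, -1.3]
gripper_width: 30.5
grip_force: 0.0
```

Call:
jog_arm([
  [[0,0,0,0,0,0],[0,0,0,0,0,0],[0,0,0,0,0,0],[0,0,0,0,0,0],[0,0,0,0,0,0],[0,0,0,0,0,0]],
], jaw=0, newtons=10)

```text
clock: 10.05
position: [557.4, -177.8, 22.3]
ee_rot: [0.831, 0.557, 0.0, 0.0]
ft_force: [-0.8, -0.2, 3.1]
gripper_width: 9.7
grip_force: 10.0
```

Call:
jog_arm([
  [[0,0,-0.2,0,0,0],[0,0,-0.5,0,0,0],[0,0,-0.78,0,0,0],[0,0,-0.78,0,0,0]],
])

```text
clock: 10.45
position: [560.0, -178.3, 104.1]
ee_rot: [0.831, 0.557, 0.002, 0.003]
ft_force: [0.4, -0.7, -0.3]
gripper_width: 9.4
grip_force: 10.0
```

Call:
jog_arm([
  [[-0.12,0.1,0,0,0,-0.123],[-0.23,0.2,0,0,0,-0.246],[-0.35,0.3,0,0,0,-0.37],[-0.459,0.398,0,0,0,-0.492],[-0.459,0.398,0,0,0,-0.492],[-0.459,0.398,0,0,0,-0.492],[-0.459,0.398,0,0,0,-0.492]],
])

```text
clock: 11.15
position: [576.2, -233.8, 99.4]
ee_rot: [0.662, 0.75, 0.0, -0.001]
ft_force: [0.1, -0.3, 0.1]
gripper_width: 10.1
grip_force: 10.0
```

Call:
jog_arm([
  [[0,0,0.2,0,0,0],[0,0,0.38,0,0,0],[0,0,0.474,0,0,0],[0,0,0.474,0,0,0],[0,0,0.474,0,0,0],[0,0,0.474,0,0,0]],
])

```text
clock: 11.75
position: [577.4, -235.3, 53.7]
ee_rot: [0.661, 0.75, 0.0, 0.001]
ft_force: [-0.5, 0.1, -0.9]
gripper_width: 9.6
grip_force: 10.0
```

Call:
jog_arm([
  [[0,0,0,0,0,0],[0,0,0,0,0,0],[0,0,0,0,0,0],[0,0,0,0,0,0]],
], jaw=0.2)

```text
clock: 12.15
position: [576.6, -235.3, 52.7]
ee_rot: [0.661, 0.75, -0.0, 0.0]
ft_force: [0.6, -0.3, 1.5]
gripper_width: 17.2
grip_force: 0.0
```

Call:
jog_arm([
  [[0,0,-0.1,0,0,0],[0,0,-0.35,0,0,0],[0,0,-0.58,0,0,0],[0,0,-0.58,0,0,0]],
])

```text
clock: 12.55
position: [579.2, -236.0, 115.1]
ee_rot: [0.661, 0.75, 0.001, 0.004]
ft_force: [1.2, -0.5, 1.3]
gripper_width: 17.9
grip_force: 0.0
```

Call:
jog_arm([
  [[0.29,-0.035,0,0,0,0.125],[0.578,-0.071,0,0,0,0.25]],
], jaw=0.35)

```text
clock: 12.75
position: [561.8, -179.0, 110.3]
ee_rot: [0.756, 0.654, 0.0, -0.0]
ft_force: [0.1, 0.1, -0.2]
gripper_width: 25.7
grip_force: 0.0
```

Call:
jog_arm([
  [[0.27,-0.11,0,0,0,0.125],[0.54,-0.218,0,0,0,0.25],[0.54,-0.218,0,0,0,0.25],[0.54,-0.218,0,0,0,0.25],[0.54,-0.218,0,0,0,0.25],[0.54,-0.218,0,0,0,0.25]],
])

```text
clock: 13.35
position: [548.0, -123.7, 110.4]
ee_rot: [0.833, 0.553, -0.0, 0.0]
ft_force: [0.4, 0.2, -0.5]
gripper_width: 30.6
grip_force: 0.0
```

```bash
python3 look.py w4.png
python3 - <<'E'
from h import *
plan(([547.5,-120.7,22],67.5),([547.5,-120.7,100],67.5),([564.8,-234.9,100],97.5),([564.8,-234.9,52],97.5),([564.8,-234.9,110],97.5))
E
```

```text
13.35 [ 548.  -123.7  110.4] [ 0.389  0.921 -0.   ]
(array([324., 241.]), np.int32(398), array([ 546.9, -121.1]), 22.4, 8.9, 67.1)
(array([254., 267.]), np.int32(331), array([ 493.8, -119. ]), 20.5, 9.3, 6.3)
-> [ 547.5 -120.7   22. ] 67.5
   [0.025, -0.016, 0.884, -0.0, 0.0, -0.007] rows>= 2
-> [ 547.5 -120.7  100. ] 67.5
   [0.0, 0.0, -0.78, 0.0, 0.0, 0.0] rows>= 2
-> [ 564.8 -234.9  100. ] 97.5
   [-0.494, 0.298, 0.0, 0.0, 0.0, -0.25] rows>= 2
   [-0.555, 0.16, 0.0, 0.0, 0.0, -0.25] rows>= 2
-> [ 564.8 -234.9   52. ] 97.5
   [0.0, 0.0, 0.48, 0.0, 0.0, 0.0] rows>= 1
-> [ 564.8 -234.9  110. ] 97.5
   [0.0, 0.0, -0.58, 0.0, 0.0, 0.0] rows>= 2
```

View pics/w4.png

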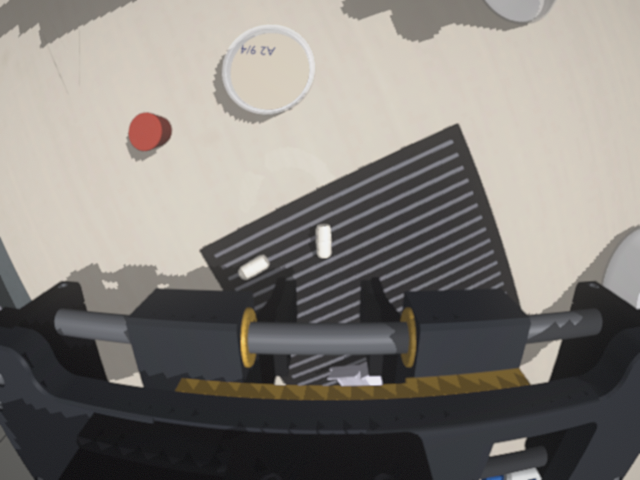

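The wrist view shows bar B at (324,241) under the gripper, bar C at (254,267), and the scoop hidden by the hand. I'll go on with bar B.

Call:
jog_arm([
  [[0.025,-0.016,0.4,0,0,0],[0.025,-0.016,0.7,0,0,0],[0.025,-0.016,0.82,0,0,0],[0.025,-0.016,0.884,0,0,0],[0.025,-0.016,0.884,0,0,0],[0.025,-0.016,0.884,0,0,0]],
])

```text
clock: 14.0
position: [548.7, -119.7, 23.4]
ee_rot: [0.833, 0.553, 0.001, 0.001]
ft_force: [-0.1, -0.3, 0.1]
gripper_width: 30.8
grip_force: 0.0
```

Call:
jog_arm([
  [[0,0,0,0,0,0],[0,0,0,0,0,0],[0,0,0,0,0,0],[0,0,0,0,0,0],[0,0,0,0,0,0],[0,0,0,0,0,0]],
], jaw=0)

```text
clock: 14.6
position: [547.8, -119.5, 22.6]
ee_rot: [0.833, 0.553, 0.0, 0.0]
ft_force: [-0.3, 0.5, 4.1]
gripper_width: 9.6
grip_force: 10.0
```

Call:
jog_arm([
  [[0,0,-0.2,0,0,0],[0,0,-0.5,0,0,0],[0,0,-0.78,0,0,0],[0,0,-0.78,0,0,0]],
])

```text
clock: 15.0
position: [550.4, -119.8, 104.1]
ee_rot: [0.833, 0.553, 0.002, 0.003]
ft_force: [0.4, 0.2, -0.1]
gripper_width: 9.9
grip_force: 10.0
```

Call:
jog_arm([
  [[-0.25,0.15,0,0,0,-0.12],[-0.494,0.298,0,0,0,-0.25]],
])

```text
clock: 15.2
position: [555.8, -176.1, 99.7]
ee_rot: [0.751, 0.66, -0.0, -0.0]
ft_force: [0.6, -0.1, -0.4]
gripper_width: 9.9
grip_force: 10.0
```

Call:
jog_arm([
  [[-0.28,0.08,0,0,0,-0.125],[-0.555,0.16,0,0,0,-0.25],[-0.555,0.16,0,0,0,-0.25],[-0.555,0.16,0,0,0,-0.25],[-0.555,0.16,0,0,0,-0.25]],
])

```text
clock: 15.7
position: [563.9, -232.1, 99.4]
ee_rot: [0.661, 0.75, 0.0, -0.001]
ft_force: [0.3, 0.3, 0.0]
gripper_width: 9.5
grip_force: 10.0
```

```bash
python3 look.py w5.png
python3 - <<'E'
from h import *
im,d=snap('top','t5.png')
cv2.imwrite('pics/t5c.png',cv2.resize(im[190:300,340:450],None,fx=5,fy=5))
plan(([564.8,-234,52],97.5),([564.8,-234,110],97.5),([493,-119.0,110],6),([493,-119,22],6))
E
```

```text
15.7 [ 563.9 -232.1   99.4] [-0.126  0.992  0.001]
(array([238.,  66.]), np.int32(505), array([ 492.5, -119.4]), 23.7, 9.9, 7.7)
(array([221., 153.]), np.int32(514), array([ 487.1, -176.2]), 23.9, 9.8, 4.8)
handle 1398 [ 628.6 -225.    55.7] ((630.6588134765625, -225.7767333984375), (43.510379791259766, 12.001198768615723), 7.585287094116211)
tray 5789 [ 566.  -234.7   20.9] ((569.1567993164062, -234.02578735351562), (122.60356140136719, 38.46413040161133), 7.948436737060547)
-> [ 564.8 -234.    52. ] 97.5
   [-0.021, 0.004, 0.479, -0.0, -0.001, -0.004] rows>= 1
-> [ 564.8 -234.   110. ] 97.5
   [0.0, 0.0, -0.58, 0.0, 0.0, 0.0] rows>= 2
-> [ 493. -119.  110.] 6
   [0.617, -0.281, 0.0, 0.0, 0.0, 0.763] rows>= 6
   [0.229, -0.638, 0.0, 0.0, 0.0, 0.763] rows>= 6
-> [ 493. -119.   22.] 6
   [0.0, 0.0, 0.88, 0.0, 0.0, 0.0] rows>= 2
```

Call:
jog_arm([
  [[-0.01,0.004,0.2,0,0,0],[-0.015,0.004,0.38,0,0,0],[-0.015,0.004,0.475,0,0,0],[-0.015,0.004,0.475,0,0,0],[-0.015,0.004,0.475,0,0,0],[-0.015,0.004,0.475,0,0,0]],
])

```text
clock: 16.4
position: [565.5, -235.1, 53.7]
ee_rot: [0.661, 0.75, 0.0, 0.001]
ft_force: [0.5, -0.1, 0.5]
gripper_width: 9.4
grip_force: 10.0
```

Call:
jog_arm([
  [[0,0,0,0,0,0],[0,0,0,0,0,0],[0,0,0,0,0,0],[0,0,0,0,0,0]],
], jaw=0.2)

```text
clock: 16.8
position: [564.8, -235.1, 52.8]
ee_rot: [0.661, 0.75, -0.0, 0.0]
ft_force: [-0.4, 0.0, 0.3]
gripper_width: 17.2
grip_force: 0.0
```

Call:
jog_arm([
  [[0,0,-0.1,0,0,0],[0,0,-0.35,0,0,0],[0,0,-0.58,0,0,0],[0,0,-0.58,0,0,0]],
])

```text
clock: 17.2
position: [567.4, -235.9, 115.1]
ee_rot: [0.661, 0.75, 0.001, 0.004]
ft_force: [0.3, 0.4, 0.8]
gripper_width: 17.7
grip_force: 0.0
```

Call:
jog_arm([
  [[0.1,-0.05,0,0,0,0.127],[0.2,-0.1,0,0,0,0.254],[0.3,-0.14,0,0,0,0.381],[0.4,-0.19,0,0,0,0.508],[0.5,-0.235,0,0,0,0.635],[0.617,-0.281,0,0,0,0.763]],
], jaw=0.35)

```text
clock: 17.8
position: [528.5, -177.1, 110.2]
ee_rot: [0.902, 0.431, -0.0, -0.0]
ft_force: [-0.1, 0.1, 0.2]
gripper_width: 30.1
grip_force: 0.0
```

Call:
jog_arm([
  [[0.04,-0.1,0,0,0,0.127],[0.08,-0.2,0,0,0,0.254],[0.115,-0.32,0,0,0,0.381],[0.15,-0.42,0,0,0,0.508],[0.19,-0.53,0,0,0,0.635],[0.229,-0.638,0,0,0,0.763],[0.229,-0.638,0,0,0,0.763],[0.229,-0.638,0,0,0,0.763],[0.229,-0.638,0,0,0,0.763]],
])

```text
clock: 18.7
position: [493.8, -120.3, 110.6]
ee_rot: [0.999, 0.05, 0.0, 0.0]
ft_force: [0.2, -0.4, 0.5]
gripper_width: 30.5
grip_force: 0.0
```

```bash
python3 look.py w6.png
python3 - <<'E'
from h import *
plan(([493,-119.2,22],6),([493,-119.2,100],6),([553.2,-235.5,100],97.5),([553.2,-235.5,52],97.5),([553.2,-235.5,110],97.5),([487.2,-176.2,110],4),([487.2,-176.2,22],4))
E
```

```text
18.7 [ 493.8 -120.3  110.6] [0.995 0.1   0.   ]
(array([324., 248.]), np.int32(413), array([ 492.5, -119.4]), 23.5, 9.5, 8.0)
(array([403., 262.]), np.int32(389), array([ 487.2, -176.5]), 23.7, 9.5, 4.2)
handle 1389 [ 631.  -224.3   55.6] ((631.8207397460938, -225.4512939453125), (45.4096565246582, 12.404525756835938), 8.029390335083008)
tray 3704 [ 567.4 -237.7   20.8] ((548.5557250976562, -230.4474639892578), (75.81689453125, 146.11984252929688), 76.97844696044922)
-> [ 493.  -119.2   22. ] 6
   [-0.006, -0.012, 0.886, 0.0, -0.0, -0.005] rows>= 2
-> [ 493.  -119.2  100. ] 6
   [0.0, 0.0, -0.78, 0.0, 0.0, 0.0] rows>= 2
-> [ 553.2 -235.5  100. ] 97.5
   [0.239, 0.61, 0.0, 0.0, 0.0, -0.763] rows>= 6
   [-0.27, 0.596, 0.0, 0.0, 0.0, -0.763] rows>= 6
-> [ 553.2 -235.5   52. ] 97.5
   [0.0, 0.0, 0.48, 0.0, 0.0, 0.0] rows>= 1
-> [ 553.2 -235.5  110. ] 97.5
   [0.0, 0.0, -0.58, 0.0, 0.0, 0.0] rows>= 2
-> [ 487.2 -176.2  110. ] 4
   [0.337, -0.288, 0.0, 0.0, 0.0, 0.779] rows>= 6
   [0.021, -0.443, 0.0, 0.0, 0.0, 0.779] rows>= 6
-> [ 487.2 -176.2   22. ] 4
   [0.0, 0.0, 0.88, 0.0, 0.0, 0.0] rows>= 2
```

View pics/w6.png

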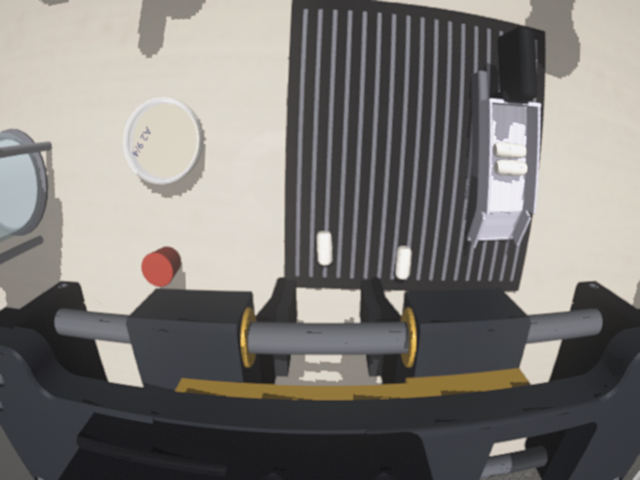

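Both bars lie across the tray at (511,150) and (512,167). Bar C is next, at (324,248).

Call:
jog_arm([
  [[-0.006,-0.012,0.4,0,0,0],[-0.006,-0.012,0.7,0,0,0],[-0.006,-0.012,0.82,0,0,0],[-0.006,-0.012,0.886,0,0,0],[-0.006,-0.012,0.886,0,0,0],[-0.006,-0.012,0.886,0,0,0]],
])

```text
clock: 19.35
position: [494.0, -118.9, 23.2]
ee_rot: [0.999, 0.049, 0.001, 0.0]
ft_force: [-0.1, -0.6, 0.5]
gripper_width: 30.7
grip_force: 0.0
```

Call:
jog_arm([
  [[0,0,0,0,0,0],[0,0,0,0,0,0],[0,0,0,0,0,0],[0,0,0,0,0,0],[0,0,0,0,0,0],[0,0,0,0,0,0]],
], jaw=0)

```text
clock: 19.95
position: [493.1, -118.6, 22.5]
ee_rot: [0.999, 0.049, 0.0, 0.0]
ft_force: [-0.2, 0.1, 3.4]
gripper_width: 9.4
grip_force: 10.0
```

Call:
jog_arm([
  [[0,0,-0.2,0,0,0],[0,0,-0.5,0,0,0],[0,0,-0.78,0,0,0],[0,0,-0.78,0,0,0]],
])

```text
clock: 20.35
position: [495.7, -119.1, 103.8]
ee_rot: [0.999, 0.049, 0.003, 0.001]
ft_force: [0.6, -0.5, -0.4]
gripper_width: 9.6
grip_force: 10.0
```

Call:
jog_arm([
  [[0.04,0.1,0,0,0,-0.127],[0.08,0.2,0,0,0,-0.254],[0.12,0.3,0,0,0,-0.381],[0.16,0.41,0,0,0,-0.508],[0.2,0.51,0,0,0,-0.635],[0.239,0.61,0,0,0,-0.763]],
])

```text
clock: 20.95
position: [522.1, -177.1, 98.9]
ee_rot: [0.9, 0.436, -0.001, -0.001]
ft_force: [0.0, 0.3, -0.5]
gripper_width: 9.8
grip_force: 10.0
```

Call:
jog_arm([
  [[-0.045,0.1,0,0,0,-0.127],[-0.09,0.2,0,0,0,-0.254],[-0.135,0.3,0,0,0,-0.381],[-0.18,0.4,0,0,0,-0.508],[-0.225,0.5,0,0,0,-0.635],[-0.27,0.596,0,0,0,-0.763],[-0.27,0.596,0,0,0,-0.763],[-0.27,0.596,0,0,0,-0.763],[-0.27,0.596,0,0,0,-0.763]],
])

```text
clock: 21.85
position: [551.9, -234.3, 99.6]
ee_rot: [0.662, 0.75, -0.0, -0.001]
ft_force: [-0.3, 1.6, -0.1]
gripper_width: 9.6
grip_force: 10.0
```

```bash
python3 look.py w7.png
python3 - <<'E'
from h import *
plan(([553.2,-235.2,52],97.5),([553.2,-235.2,110],97.5),([487.2,-176.2,110],4),([487.2,-176.2,22],4),([487.2,-176.2,100],4),([543,-236.5,100],97.5))
E
```

```text
21.85 [ 551.9 -234.3   99.6] [-0.124  0.992  0.001]
(array([239., 151.]), np.int32(526), array([ 487.2, -176.4]), 23.3, 10.3, 5.6)
handle 1267 [ 627.8 -225.1   55.6] ((630.871826171875, -225.90118408203125), (44.0767707824707, 12.06966781616211), 9.052409172058105)
tray 5352 [ 566.  -234.5   20.9] ((568.9456176757812, -234.39053344726562), (122.69642639160156, 38.579017639160156), 7.58101224899292)
-> [ 553.2 -235.2   52. ] 97.5
   [-0.011, 0.01, 0.478, -0.0, -0.0, -0.006] rows>= 1
-> [ 553.2 -235.2  110. ] 97.5
   [0.0, 0.0, -0.58, 0.0, 0.0, 0.0] rows>= 2
-> [ 487.2 -176.2  110. ] 4
   [0.336, -0.289, 0.0, 0.0, 0.0, 0.779] rows>= 6
   [0.02, -0.442, 0.0, 0.0, 0.0, 0.779] rows>= 6
-> [ 487.2 -176.2   22. ] 4
   [0.0, 0.0, 0.88, 0.0, 0.0, 0.0] rows>= 2
-> [ 487.2 -176.2  100. ] 4
   [0.0, 0.0, -0.78, 0.0, 0.0, 0.0] rows>= 2
-> [ 543.  -236.5  100. ] 97.5
   [0.257, 0.32, 0.0, 0.0, 0.0, -0.779] rows>= 6
   [-0.057, 0.407, 0.0, 0.0, 0.0, -0.779] rows>= 6
```

Call:
jog_arm([
  [[0,0.003,0.2,0,0,0],[0,0.003,0.38,0,0,0],[0,0.003,0.475,0,0,0],[0,0.003,0.475,0,0,0],[0,0.003,0.475,0,0,0],[0,0.003,0.475,0,0,0]],
])

```text
clock: 22.5
position: [553.4, -235.3, 53.7]
ee_rot: [0.661, 0.75, 0.0, 0.001]
ft_force: [0.3, 0.1, -0.0]
gripper_width: 9.4
grip_force: 10.0
```

Call:
jog_arm([
  [[0,0,0,0,0,0],[0,0,0,0,0,0],[0,0,0,0,0,0],[0,0,0,0,0,0]],
], jaw=0.2)

```text
clock: 22.9
position: [552.7, -235.2, 52.7]
ee_rot: [0.661, 0.75, 0.0, 0.0]
ft_force: [-0.2, -0.4, -1.0]
gripper_width: 17.0
grip_force: 0.0
```

Call:
jog_arm([
  [[0,0,-0.1,0,0,0],[0,0,-0.35,0,0,0],[0,0,-0.58,0,0,0],[0,0,-0.58,0,0,0]],
])

```text
clock: 23.3
position: [555.3, -236.0, 114.9]
ee_rot: [0.661, 0.75, 0.001, 0.004]
ft_force: [0.3, -0.0, 0.3]
gripper_width: 17.5
grip_force: 0.0
```

Call:
jog_arm([
  [[0.06,-0.05,0,0,0,0.13],[0.11,-0.1,0,0,0,0.26],[0.17,-0.145,0,0,0,0.39],[0.22,-0.19,0,0,0,0.52],[0.28,-0.24,0,0,0,0.65],[0.336,-0.289,0,0,0,0.779]],
], jaw=0.35)

```text
clock: 23.9
position: [519.2, -205.0, 110.1]
ee_rot: [0.906, 0.424, -0.0, -0.0]
ft_force: [0.4, -0.5, 0.1]
gripper_width: 30.5
grip_force: 0.0
```

Call:
jog_arm([
  [[0,-0.07,0,0,0,0.13],[0,-0.14,0,0,0,0.26],[0.01,-0.22,0,0,0,0.39],[0.01,-0.3,0,0,0,0.52],[0.02,-0.37,0,0,0,0.65],[0.02,-0.442,0,0,0,0.779],[0.02,-0.442,0,0,0,0.779],[0.02,-0.442,0,0,0,0.779],[0.02,-0.442,0,0,0,0.779]],
])

```text
clock: 24.8
position: [487.1, -176.0, 110.5]
ee_rot: [0.999, 0.033, 0.0, 0.0]
ft_force: [-0.1, -0.1, 1.0]
gripper_width: 30.5
grip_force: 0.0
```

```bash
python3 look.py w8.png
python3 - <<'E'
from h import *
plan(([487.2,-176.2,22],4.5),([487.2,-176.2,100],4.5),([544,-236.5,100],97.5))
E
```

```text
24.8 [ 487.1 -176.   110.5] [0.998 0.067 0.   ]
(array([326., 246.]), np.int32(425), array([ 487.2, -176.5]), 22.6, 9.1, 3.8)
handle 1392 [ 627.8 -225.6   55.8] ((628.7601928710938, -226.56375122070312), (39.46467971801758, 13.246822357177734), 6.53071928024292)
tray 4764 [ 568.9 -235.4   20.7] ((569.3184204101562, -234.78811645507812), (122.15685272216797, 38.64382553100586), 7.191153526306152)
-> [ 487.2 -176.2   22. ] 4.5
   [0.0, 0.002, 0.885, 0.0, -0.0, -0.012] rows>= 2
-> [ 487.2 -176.2  100. ] 4.5
   [0.0, 0.0, -0.78, 0.0, 0.0, 0.0] rows>= 2
-> [ 544.  -236.5  100. ] 97.5
   [0.259, 0.323, 0.0, 0.0, 0.0, -0.775] rows>= 6
   [-0.056, 0.41, 0.0, 0.0, 0.0, -0.775] rows>= 6
```

View pics/w8.png

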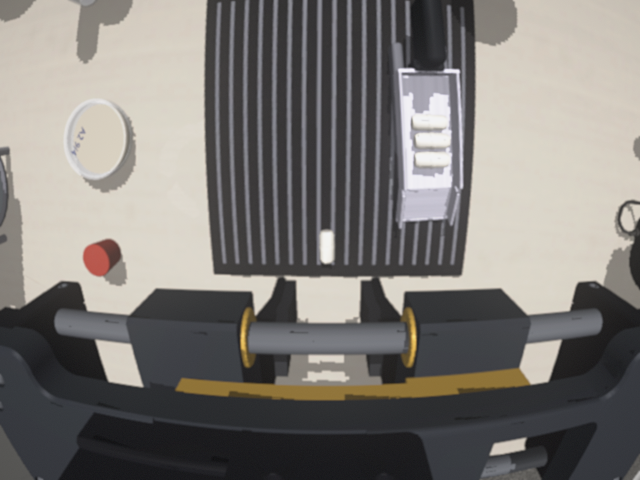

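Three bars lie in a row in the tray at (432,122), (432,141) and (432,160). The last bar is at (327,246).

Call:
jog_arm([
  [[0,0.003,0.4,0,0,0],[0,0.003,0.7,0,0,0],[0,0.003,0.82,0,0,0],[0,0.003,0.885,0,0,0],[0,0.003,0.885,0,0,0],[0,0.003,0.885,0,0,0]],
])

```text
clock: 25.45
position: [488.1, -176.4, 23.3]
ee_rot: [0.999, 0.032, 0.001, 0.0]
ft_force: [-0.0, -0.3, 0.3]
gripper_width: 30.5
grip_force: 0.0
```

Call:
jog_arm([
  [[0,0,0,0,0,0],[0,0,0,0,0,0],[0,0,0,0,0,0],[0,0,0,0,0,0],[0,0,0,0,0,0],[0,0,0,0,0,0]],
], jaw=0)

```text
clock: 26.05
position: [487.3, -176.2, 22.5]
ee_rot: [0.999, 0.032, 0.0, 0.0]
ft_force: [-0.5, 0.9, 3.7]
gripper_width: 10.1
grip_force: 10.0
```

Call:
jog_arm([
  [[0,0,-0.2,0,0,0],[0,0,-0.5,0,0,0],[0,0,-0.78,0,0,0],[0,0,-0.78,0,0,0]],
])

```text
clock: 26.45
position: [489.7, -176.9, 103.8]
ee_rot: [0.999, 0.032, 0.003, 0.001]
ft_force: [0.2, 0.0, -0.4]
gripper_width: 9.8
grip_force: 10.0
```

Call:
jog_arm([
  [[0.04,0.05,0,0,0,-0.13],[0.08,0.1,0,0,0,-0.26],[0.13,0.16,0,0,0,-0.39],[0.17,0.22,0,0,0,-0.52],[0.21,0.27,0,0,0,-0.65],[0.259,0.323,0,0,0,-0.775]],
])

```text
clock: 27.05
position: [514.3, -206.6, 98.9]
ee_rot: [0.904, 0.427, -0.001, -0.001]
ft_force: [-0.8, -0.1, 0.2]
gripper_width: 9.6
grip_force: 10.0
```

Call:
jog_arm([
  [[-0.01,0.07,0,0,0,-0.13],[-0.02,0.14,0,0,0,-0.26],[-0.03,0.2,0,0,0,-0.39],[-0.04,0.27,0,0,0,-0.52],[-0.05,0.34,0,0,0,-0.65],[-0.056,0.41,0,0,0,-0.775],[-0.056,0.41,0,0,0,-0.775],[-0.056,0.41,0,0,0,-0.775],[-0.056,0.41,0,0,0,-0.775]],
])

```text
clock: 27.95
position: [542.3, -236.7, 99.6]
ee_rot: [0.665, 0.747, -0.0, -0.0]
ft_force: [-0.5, 0.2, 0.6]
gripper_width: 9.6
grip_force: 10.0
```

```bash
python3 look.py w9.png
python3 - <<'E'
from h import *
plan(([541.7,-237,53],97.5),([541.7,-237,110],97.5),([560,-225,200],7.6))
E
```

```text
27.95 [ 542.3 -236.7   99.6] [-0.115  0.993  0.001]
handle 1216 [ 627.2 -225.1   55.6] ((630.543701171875, -225.82896423339844), (43.88652038574219, 11.746277809143066), 7.782815933227539)
tray 4841 [ 567.3 -234.1   20.8] ((569.3284301757812, -233.86007690429688), (123.09534454345703, 38.361629486083984), 8.331747055053711)
-> [ 541.7 -237.    53. ] 97.5
   [-0.003, -0.008, 0.467, -0.001, -0.0, -0.014] rows>= 1
-> [ 541.7 -237.   110. ] 97.5
   [0.0, 0.0, -0.57, 0.0, 0.0, 0.0] rows>= 2
-> [ 560. -225.  200.] 7.6
   [0.048, 0.099, -0.45, 0.0, 0.0, 0.749] rows>= 6
   [0.103, 0.036, -0.45, 0.0, 0.0, 0.749] rows>= 6
```

Call:
jog_arm([
  [[0,-0.014,0.2,0,0,0],[0,-0.014,0.38,0,0,0],[0,-0.014,0.465,0,0,0],[0,-0.014,0.465,0,0,0],[0,-0.014,0.465,0,0,0],[0,-0.014,0.465,0,0,0]],
])

```text
clock: 28.6
position: [542.2, -237.5, 54.6]
ee_rot: [0.665, 0.747, 0.0, 0.001]
ft_force: [-0.0, 0.2, 0.0]
gripper_width: 9.6
grip_force: 10.0
```

Call:
jog_arm([
  [[0,0,0,0,0,0],[0,0,0,0,0,0],[0,0,0,0,0,0],[0,0,0,0,0,0]],
], jaw=0.2)

```text
clock: 29.0
position: [541.5, -237.4, 53.7]
ee_rot: [0.665, 0.747, -0.0, 0.0]
ft_force: [-0.2, 0.3, 0.4]
gripper_width: 17.0
grip_force: 0.0
```

Call:
jog_arm([
  [[0,0,-0.1,0,0,0],[0,0,-0.35,0,0,0],[0,0,-0.57,0,0,0],[0,0,-0.57,0,0,0]],
])

```text
clock: 29.4
position: [544.0, -238.2, 114.8]
ee_rot: [0.665, 0.747, 0.001, 0.003]
ft_force: [-0.2, -0.6, 0.2]
gripper_width: 17.4
grip_force: 0.0
```

Call:
jog_arm([
  [[0,0.02,-0.07,0,0,0.125],[0.01,0.03,-0.15,0,0,0.25],[0.02,0.05,-0.22,0,0,0.375],[0.03,0.07,-0.3,0,0,0.5],[0.04,0.09,-0.38,0,0,0.625],[0.048,0.099,-0.45,0,0,0.749]],
], jaw=0.4)

```text
clock: 30.0
position: [550.6, -231.1, 155.5]
ee_rot: [0.901, 0.434, -0.0, -0.0]
ft_force: [-0.5, 0.5, -0.7]
gripper_width: 34.8
grip_force: 0.0
```

Call:
jog_arm([
  [[0.02,0.01,-0.07,0,0,0.125],[0.03,0.01,-0.15,0,0,0.25],[0.05,0.02,-0.22,0,0,0.375],[0.07,0.03,-0.3,0,0,0.5],[0.09,0.03,-0.38,0,0,0.625],[0.103,0.036,-0.45,0,0,0.749],[0.103,0.036,-0.45,0,0,0.749],[0.103,0.036,-0.45,0,0,0.749],[0.103,0.036,-0.45,0,0,0.749]],
])

```text
clock: 30.9
position: [559.4, -225.5, 199.8]
ee_rot: [0.998, 0.061, -0.001, -0.0]
ft_force: [0.1, -0.2, -0.4]
gripper_width: 35.0
grip_force: 0.0
```

```bash
python3 look.py w10.png
python3 - <<'E'
from h import *
plan(([631.5,-225.8,125],7.6),([631.5,-225.8,44],7.6))
E
```

```text
30.9 [ 559.4 -225.5  199.8] [ 0.993  0.121 -0.001]
handle 835 [ 632.8 -225.8   56.4] ((633.1351928710938, -225.944091796875), (44.82185745239258, 11.644675254821777), 7.827221870422363)
tray 2560 [ 575.2 -233.1   20.8] ((569.7880859375, -234.99118041992188), (122.24805450439453, 37.75566864013672), 6.97066593170166)
-> [ 631.5 -225.8  125. ] 7.6
   [0.716, 0.09, 0.747, -0.0, 0.001, -0.012] rows>= 3
-> [ 631.5 -225.8   44. ] 7.6
   [0.0, 0.0, 0.81, 0.0, 0.0, 0.0] rows>= 2
```

View pics/w10.png

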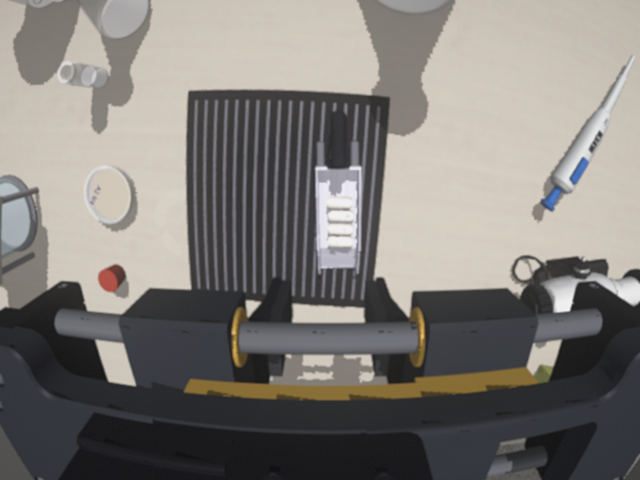

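All four bars lie in the tray, at (341,203) to (341,241), so now I'll grip the handle.

Call:
jog_arm([
  [[0.24,0.03,0.25,0,0,0],[0.48,0.06,0.5,0,0,-0.012],[0.722,0.09,0.74,0,0,-0.012],[0.722,0.09,0.74,0,0,-0.012],[0.722,0.09,0.74,0,0,-0.012],[0.722,0.09,0.74,0,0,-0.012]],
])

```text
clock: 31.55
position: [632.5, -226.4, 127.4]
ee_rot: [0.998, 0.066, 0.0, 0.0]
ft_force: [-0.1, 0.6, 0.7]
gripper_width: 34.3
grip_force: 0.0
```

Run:
```python
from h import *
o=bot.get_obs(); print(o['position'])
plan(([632.2,-225.9,43],7.6))
```

```text
[ 632.46118879 -226.42584139  127.43974131]
-> [ 632.2 -225.9   43. ] 7.6
   [-0.002, -0.006, 0.844, 0.001, -0.001, -0.001] rows>= 2
```

Call:
jog_arm([
  [[-0.003,-0.006,0.2,0,0,0],[-0.003,-0.006,0.4,0,0,0],[-0.003,-0.006,0.6,0,0,0],[-0.003,-0.006,0.75,0,0,0],[-0.003,-0.006,0.84,0,0,0],[-0.003,-0.006,0.84,0,0,0],[-0.003,-0.006,0.84,0,0,0],[-0.003,-0.006,0.84,0,0,0]],
])

```text
clock: 32.35
position: [633.2, -225.6, 43.9]
ee_rot: [0.998, 0.066, 0.001, 0.0]
ft_force: [0.2, 0.4, -0.2]
gripper_width: 34.8
grip_force: 0.0
```

Call:
jog_arm([
  [[0,0,0,0,0,0],[0,0,0,0,0,0],[0,0,0,0,0,0],[0,0,0,0,0,0],[0,0,0,0,0,0],[0,0,0,0,0,0],[0,0,0,0,0,0],[0,0,0,0,0,0],[0,0,0,0,0,0],[0,0,0,0,0,0]],
], jaw=0, newtons=55)

```text
clock: 33.35
position: [632.4, -225.2, 42.7]
ee_rot: [0.998, 0.066, 0.0, 0.0]
ft_force: [-0.4, 1.0, 1.7]
gripper_width: 11.7
grip_force: 55.0
```

Call:
jog_arm([
  [[0,0,-0.01,0,0,0],[0,0,-0.03,0,0,0],[0,0,-0.06,0,0,0],[0,0,-0.11,0,0,0],[0,0,-0.17,0,0,0],[0,0,-0.24,0,0,0],[0,0,-0.32,0,0,0],[0,0,-0.4,0,0,0],[0,0,-0.48,0,0,0],[0,0,-0.56,0,0,0],[0,0,-0.64,0,0,0],[0,0,-0.72,0,0,0],[0,0,-0.8,0,0,0],[0,0,-0.86,0,0,0],[0,0,-0.9,0,0,0],[0,0,-0.92,0,0,0],[0,0,-0.92,0,0,0]],
])

```text
clock: 35.05
position: [632.4, -225.3, 134.7]
ee_rot: [0.998, 0.066, 0.0, 0.0]
ft_force: [0.6, -0.5, -1.5]
gripper_width: 11.8
grip_force: 55.0
```

Call:
jog_arm([
  [[0,0,-0.02,0,0,0],[0,0,-0.06,0,0,0],[0,0,-0.12,0,0,0],[0,0,-0.2,0,0,0],[0,0,-0.3,0,0,0],[0,0,-0.4,0,0,0],[0,0,-0.5,0,0,0],[0,0,-0.6,0,0,0],[0,0,-0.7,0,0,0],[0,0,-0.78,0,0,0],[0,0,-0.84,0,0,0],[0,0,-0.88,0,0,0],[0,0,-0.9,0,0,0],[0,0,-0.9,0,0,0]],
])

```text
clock: 36.45
position: [632.3, -225.3, 224.5]
ee_rot: [0.998, 0.066, -0.0, 0.0]
ft_force: [-0.2, 0.6, -1.5]
gripper_width: 11.8
grip_force: 55.0
```

Run:
```python
from h import *
o=bot.get_obs(); print(o['position'],R.from_quat(o['ee_rot']).as_matrix().round(3))
im,d=snap('wrist','w11.png'); np.save('w11d.npy',d)
v,u=np.mgrid[0:300,0:640]; p=wpt(o,d,u.ravel(),v.ravel()).reshape(300,640,3)
print([ (uv,p[uv[1],uv[0]].round(1)) for uv in [(326,y) for y in range(120,290,12)]])
plan(([640,0,225],11),([655.8-8*.97,206.8-2,180],15))
```

```text
[ 632.271287   -225.30977498  224.5460346 ] [[ 0.991  0.131 -0.   ]
 [ 0.131 -0.991 -0.   ]
 [-0.     0.    -1.   ]]
[((326, 120), array([ 7.218e+02, -2.130e+02,  2.000e-01])), ((326, 132), array([ 7.099e+02, -2.146e+02,  7.000e-01])), ((326, 144), array([ 6.981e+02, -2.161e+02, -6.000e-01])), ((326, 156), array([ 686.1, -217.7,   -1.1])), ((326, 168), array([ 674.6, -219.2,    3.6])), ((326, 180), array([ 662.8, -220.7,    3.7])), ((326, 192), array([ 650.8, -222.3,    3.6])), ((326, 204), array([ 638.6, -223.9,    3. ])), ((326, 216), array([ 626.5, -225.5,    3.9])), ((326, 228), array([ 613.8, -227.1,    3.1])), ((326, 240), array([ 601.3, -228.7,    3.6])), ((326, 252), array([ 588.6, -230.4,    4.2])), ((326, 264), array([ 654.8, -223.2,  220.1])), ((326, 276), array([ 655.3, -223.2,  234.8])), ((326, 288), array([ 652.1, -223.7,  239.3]))]
-> [640.   0. 225.] 11
   [0.124, -0.741, -0.002, -0.0, 0.0, -0.019] rows>= 2
   [0.139, -0.738, -0.002, 0.0, 0.0, -0.019] rows>= 2
   [0.154, -0.735, -0.002, 0.0, 0.0, -0.019] rows>= 2
-> [648.04 204.8  180.  ] 15
   [0.157, -0.665, 0.15, 0.0, 0.0, -0.022] rows>= 2
   [0.172, -0.661, 0.15, 0.0, 0.0, -0.022] rows>= 2
   [0.187, -0.657, 0.15, 0.0, 0.0, -0.022] rows>= 2
```

View pics/w11.png

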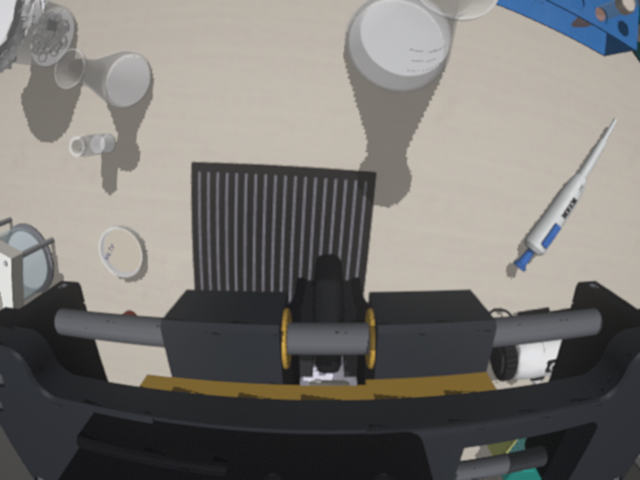

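The wrist view shows the handle held at (328,270), with the tray hidden behind the hand. I'll carry it slowly to above the pot and check it with the fixed cameras.

Call:
jog_arm([
  [[0.005,-0.02,0,0,0,0],[0.01,-0.06,0,0,0,0],[0.02,-0.12,0,0,0,-0.005],[0.03,-0.19,0,0,0,-0.007],[0.045,-0.26,0,0,0,-0.01],[0.055,-0.34,0,0,0,-0.01],[0.07,-0.42,0,0,0,-0.012],[0.08,-0.5,0,0,0,-0.014],[0.095,-0.58,0,0,0,-0.016],[0.11,-0.66,0,0,0,-0.018],[0.124,-0.741,0,0,0,-0.019]],
])

```text
clock: 37.6
position: [634.9, -149.5, 224.5]
ee_rot: [0.997, 0.076, -0.0, 0.0]
ft_force: [-0.2, -0.3, -2.4]
gripper_width: 11.3
grip_force: 55.0
```

Call:
jog_arm([
  [[0.015,-0.08,0,0,0,0],[0.03,-0.16,0,0,0,-0.004],[0.045,-0.25,0,0,0,-0.007],[0.06,-0.33,0,0,0,-0.009],[0.08,-0.41,0,0,0,-0.011],[0.093,-0.49,0,0,0,-0.013],[0.108,-0.57,0,0,0,-0.015],[0.124,-0.66,0,0,0,-0.017],[0.139,-0.738,0,0,0,-0.019]],
])

```text
clock: 38.5
position: [637.5, -74.2, 224.6]
ee_rot: [0.996, 0.086, 0.0, -0.0]
ft_force: [-0.2, -0.4, -2.0]
gripper_width: 12.0
grip_force: 55.0
```

Call:
jog_arm([
  [[0.015,-0.08,0,0,0,0],[0.033,-0.16,0,0,0,-0.004],[0.05,-0.25,0,0,0,-0.007],[0.068,-0.33,0,0,0,-0.009],[0.086,-0.41,0,0,0,-0.011],[0.103,-0.49,0,0,0,-0.013],[0.12,-0.57,0,0,0,-0.015],[0.137,-0.66,0,0,0,-0.017],[0.154,-0.735,0,0,0,-0.019]],
])

```text
clock: 39.4
position: [640.1, 0.9, 224.5]
ee_rot: [0.995, 0.096, 0.0, -0.0]
ft_force: [-1.1, 0.5, -2.3]
gripper_width: 11.5
grip_force: 55.0
```

Call:
jog_arm([
  [[0.02,-0.08,0.01,0,0,0],[0.035,-0.16,0.025,0,0,-0.005],[0.055,-0.24,0.04,0,0,-0.008],[0.075,-0.32,0.06,0,0,-0.011],[0.095,-0.4,0.08,0,0,-0.014],[0.115,-0.49,0.1,0,0,-0.017],[0.135,-0.58,0.125,0,0,-0.02],[0.157,-0.665,0.15,0,0,-0.022]],
])

```text
clock: 40.2
position: [642.8, 69.1, 209.3]
ee_rot: [0.994, 0.107, -0.0, -0.0]
ft_force: [-0.5, 1.0, -1.6]
gripper_width: 11.4
grip_force: 55.0
```

Call:
jog_arm([
  [[0.02,-0.08,0.02,0,0,0],[0.04,-0.16,0.04,0,0,-0.005],[0.065,-0.24,0.055,0,0,-0.008],[0.085,-0.32,0.075,0,0,-0.011],[0.11,-0.4,0.09,0,0,-0.014],[0.13,-0.49,0.11,0,0,-0.017],[0.15,-0.58,0.13,0,0,-0.02],[0.172,-0.661,0.15,0,0,-0.022]],
])

```text
clock: 41.0
position: [645.5, 137.4, 194.4]
ee_rot: [0.993, 0.119, -0.0, -0.0]
ft_force: [0.7, 0.4, -1.7]
gripper_width: 11.3
grip_force: 55.0
```

Call:
jog_arm([
  [[0.02,-0.08,0.02,0,0,0],[0.045,-0.16,0.04,0,0,-0.005],[0.07,-0.24,0.055,0,0,-0.008],[0.09,-0.32,0.075,0,0,-0.011],[0.11,-0.4,0.09,0,0,-0.014],[0.135,-0.48,0.11,0,0,-0.017],[0.155,-0.55,0.125,0,0,-0.02],[0.17,-0.6,0.14,0,0,-0.022],[0.18,-0.64,0.145,0,0,-0.022],[0.187,-0.657,0.15,0,0,-0.022],[0.187,-0.657,0.15,0,0,-0.022],[0.187,-0.657,0.15,0,0,-0.022]],
])

```text
clock: 42.2
position: [648.5, 204.2, 179.6]
ee_rot: [0.992, 0.13, 0.0, 0.0]
ft_force: [0.4, -0.3, -1.7]
gripper_width: 11.4
grip_force: 55.0
```

Run:
```python
from h import *
o=bot.get_obs(); print(o['clock'],o['position'],R.from_quat(o['ee_rot']).as_matrix().round(3))
T=o['position'];r=R.from_quat(o['ee_rot'])
P=T+r.apply([[-127.2,0,36.7],[-127.2,17,36.7],[-127.2,-17,36.7],[-101,0,21.7]])
a,da=snap('top','t12.png'); b,db=snap('scene','s12.png')
def mk(im,n,f,x0,y0,w,h,k):
    c=cv2.resize(im[y0:y0+h,x0:x0+w],None,fx=k,fy=k,interpolation=cv2.INTER_CUBIC)
    for p in P:
        u=project(n,p); cv2.circle(c,(int((u[0]-x0)*k),int((u[1]-y0)*k)),3,(0,0,255),-1)
    return c
A=mk(a,'top','',180,190,100,140,4); B=mk(b,'scene','',190,130,100,140,4)
cv2.imwrite('pics/c12.png',np.hstack([A,B])[:600])
for p in P: print(project('top',p),project('scene',p))
plan(([648.2,204.8,143.7],15))
```

```text
42.2 [648.45623783 204.17461437 179.56801324] [[ 0.966  0.257  0.   ]
 [ 0.257 -0.966 -0.   ]
 [ 0.     0.    -1.   ]]
[219.8928797 259.5863321] [263.88292648 167.92699541]
[228.71442597 257.2046548 ] [268.73482845 170.84987578]
[211.06216903 261.97048365] [259.13905866 165.06919691]
[215.09687701 245.3157468 ] [274.12781326 157.72650157]
-> [648.2 204.8 143.7] 15
   [-0.001, -0.007, 0.359, 0.0, -0.0, -0.002] rows>= 1
```

View pics/c12.png

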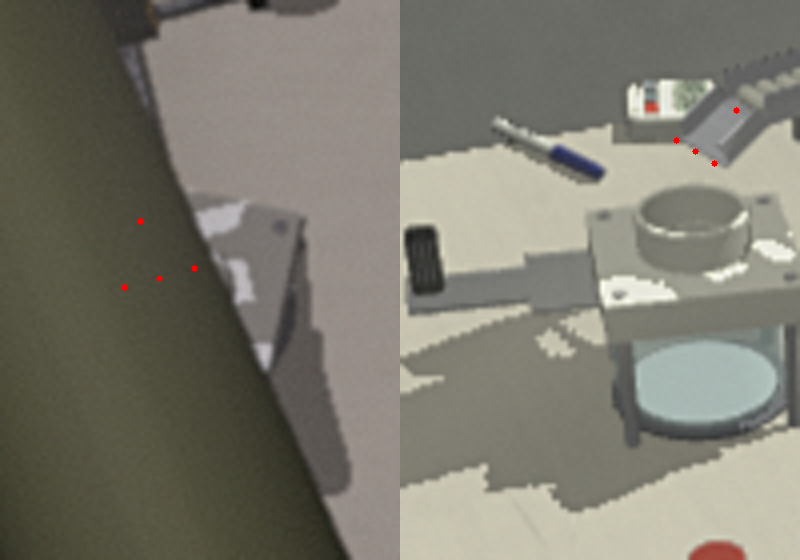

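The scene view shows the lip at about (272,168) px, next to the predicted dots, with the bars still in the tray and the neck below at (263,183). I'll compare the camera bias at the rim.

Run:
```python
from h import *
t=np.linspace(0,2*np.pi,60)
E=np.array([project('scene',[521.5+30*np.cos(a),170.8+30*np.sin(a),112]) for a in t])
f=lambda u:((u-np.array([190,130]))*4).round(0)
print('rim outer crop px',f(E.min(0)),f(E.max(0)),'centre',f(project('scene',[521.5,170.8,112])))
o=bot.get_obs();T=o['position'];r=R.from_quat(o['ee_rot'])
for q in [[-127.2,19,36.7],[-127.2,-19,36.7]]: print('lip corner',f(project('scene',T+r.apply(q))))
p=T+r.apply([-127.2,0,36.7]); 
for dv in np.eye(3)*2: print(dv, f(project('scene',p+dv))-f(project('scene',p)))
b=cv2.imread('pics/s12.png'); c=cv2.resize(b[135:205,235:315],None,fx=8,fy=8,interpolation=cv2.INTER_CUBIC)
cv2.imwrite('pics/c13.png',c)
```

```text
rim outer crop px [233. 182.] [350. 236.] centre [292. 208.]
lip corner [317. 165.]
lip corner [274. 139.]
[2. 0. 0.] [ 3. -1.]
[0. 2. 0.] [-2. -2.]
[0. 0. 2.] [-1. -4.]
```

View pics/c13.png

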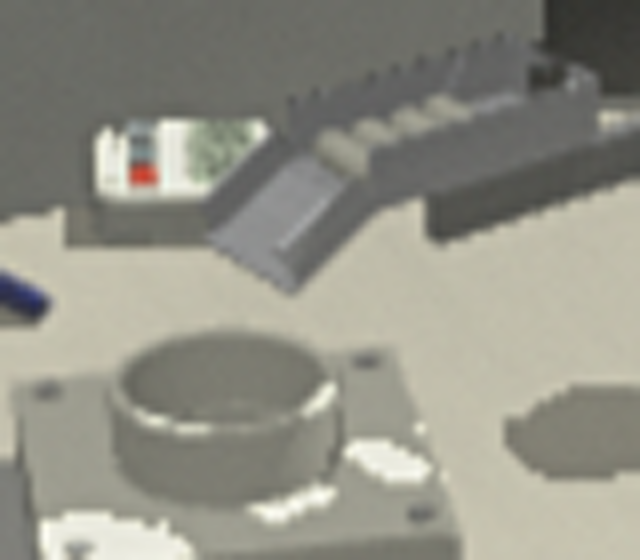

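The crop shows the lip corners at about (261.5,164.6) and (271.3,171.5) full-frame, roughly 2 px right of prediction, while the rim matches. I'll check with scene depth.

```bash
cat > lip.py <<'E'
from h import *
b,d=snap('scene','s14.png'); c=cam('scene');K=c['camera_matrix']
v,u=np.mgrid[120:230,230:330]; dd=d[v,u]
q=np.stack([(u-K[0,2])/K[0,0]*dd,(v-K[1,2])/K[1,1]*dd,dd],-1).reshape(-1,3)
p=R.from_quat(c['attitude']).apply(q)+c['position']; p=p[dd.ravel()>0]
o=bot.get_obs(); t=R.from_quat(o['ee_rot']).inv().apply(p-o['position'])
m=(t[:,0]<-75)&(t[:,0]>-140)&(abs(t[:,1])<26)&(t[:,2]>5)&(t[:,2]<48); s=t[m]
print('n',len(s),'x min pct',np.percentile(s[:,0],[0,1,3,5]).round(1))
f=s[(s[:,0]<-100)]
for lo in range(-132,-78,6):
    g=s[(s[:,0]>=lo)&(s[:,0]<lo+6)]
    if len(g): print(lo,len(g),'y',g[:,1].min().round(1),g[:,1].max().round(1),'z',np.percentile(g[:,2],[0,50,100]).round(1))
r=p[(p[:,2]>109)&(p[:,2]<116)&(np.hypot(p[:,0]-521.5,p[:,1]-170.8)<36)]
print('rim',len(r),cv2.minEnclosingCircle(r[:,:2].astype(np.float32)),r[:,2].mean())
E
python3 lip.py
```

```text
n 453 x min pct [-125.  -123.6 -122.9 -122.3]
-126 50 y -18.1 20.1 z [21.9 34.3 38.9]
-120 57 y -19.0 21.1 z [19.  31.9 37.7]
-114 54 y -19.8 21.1 z [16.4 27.5 32.7]
-108 57 y -20.3 20.1 z [12.4 24.7 30.1]
-102 57 y -19.9 20.6 z [ 7.7 20.2 25.5]
-96 66 y -19.8 20.5 z [ 5.9 14.2 22.7]
-90 40 y -20.0 20.6 z [ 5.5 12.7 24.2]
-84 44 y -18.9 20.6 z [ 6.6 12.9 23.1]
rim 128 ((520.34130859375, 171.98785400390625), 30.88429069519043) 111.233386308722
```

The depth puts the lip at tool x of about -125.5 and 37.5 mm below the TCP, so I'll correct by 2 mm and lower it in.

Call:
jog_arm([
  [[-0.01,-0.005,0.03,0,0,0],[-0.02,-0.005,0.07,0,0,0],[-0.02,-0.005,0.11,0,0,0],[-0.02,-0.005,0.15,0,0,0],[-0.02,-0.005,0.19,0,0,0],[-0.02,-0.005,0.23,0,0,0],[-0.02,-0.005,0.27,0,0,0],[-0.02,-0.005,0.3,0,0,0],[-0.02,-0.005,0.32,0,0,0],[-0.02,-0.005,0.335,0,0,0],[-0.02,-0.005,0.345,0,0,0],[-0.02,-0.005,0.35,0,0,0],[-0.02,-0.005,0.35,0,0,0],[-0.02,-0.005,0.35,0,0,0]],
])

```text
clock: 43.75
position: [646.3, 204.6, 144.6]
ee_rot: [0.992, 0.13, 0.0, 0.0]
ft_force: [-0.4, 0.3, -2.7]
gripper_width: 11.6
grip_force: 55.0
```

```bash
python3 lip.py
python3 - <<'E'
from h import *
im=cv2.imread('pics/s14.png'); cv2.imwrite('pics/c14.png',cv2.resize(im[135:205,235:315],None,fx=8,fy=8,interpolation=cv2.INTER_CUBIC))
o=bot.get_obs(); L=o['position']+R.from_quat(o['ee_rot']).apply([-125.5,0,37.5]); print('lip',L, L-[521.5,170.8,112])
# tilt about lip: rotation about tool y; find sign
r0=R.from_quat(o['ee_rot']); l=np.array([-125.5,0,37.5])
for a in (5,10,15,20,25,30,35,40,45,50,55):
    for s in (-1,):
        Rt=R.from_rotvec([0,np.radians(s*a),0]); sh=l-Rt.apply(l); print(a,s,(sh/100).round(3),round(s*a/60,3), 'world',r0.apply(sh).round(1))
E
```

```text
n 499 x min pct [-139.9 -139.1 -134.5 -124.7]
-132 4 y -25.9 -24.1 z [31.5 34.5 40.2]
-126 57 y -25.7 25.0 z [22.9 35.6 47.7]
-120 66 y -25.8 25.8 z [18.4 32.3 47.1]
-114 64 y -20.8 24.1 z [16.3 28.8 44.7]
-108 59 y -19.4 20.6 z [12.3 25.  43.4]
-102 54 y -20.3 19.6 z [ 6.9 21.1 28.3]
-96 66 y -21.1 21.6 z [ 6.  14.2 24.4]
-90 37 y -19.3 20.0 z [ 6.  13.1 24.8]
-84 48 y -19.4 21.2 z [ 6.  12.9 23. ]
rim 182 ((521.0861206054688, 170.6400909423828), 30.957509994506836) 111.9106263408636
lip [525.06014882 172.3229206  107.13190192] [ 3.56014882  1.5229206  -4.86809808]
5 -1 [0.028 0.    0.111] -0.083 world [  2.7   0.7 -11.1]
10 -1 [0.046 0.    0.224] -0.167 world [  4.5   1.2 -22.4]
15 -1 [0.054 0.    0.338] -0.25 world [  5.3   1.4 -33.8]
20 -1 [0.053 0.    0.452] -0.333 world [  5.1   1.4 -45.2]
25 -1 [0.041 0.    0.566] -0.417 world [  4.    1.1 -56.6]
30 -1 [0.019 0.    0.678] -0.5 world [  1.9   0.5 -67.8]
35 -1 [-0.012  0.     0.788] -0.583 world [ -1.1  -0.3 -78.8]
40 -1 [-0.053  0.     0.894] -0.667 world [ -5.1  -1.4 -89.4]
45 -1 [-0.102  0.     0.997] -0.75 world [ -9.9  -2.6 -99.7]
50 -1 [-0.161  0.     1.095] -0.833 world [ -15.5   -4.2 -109.5]
55 -1 [-0.228  0.     1.188] -0.917 world [ -22.    -5.9 -118.8]
```

View pics/c14.png

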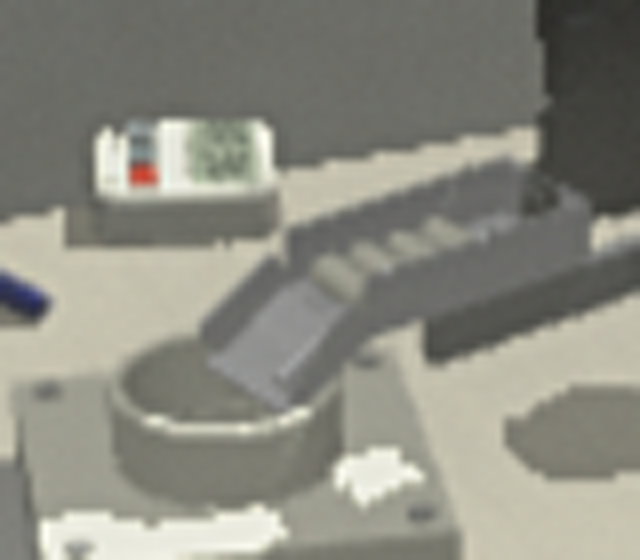

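The lip sits just inside the neck at (250,385) in the crop, level, with all four bars in the tray. Now for the tilt rows with positive turn.

Run:
```python
from h import *
l=np.array([-125.5,0,37.5])
for a in np.arange(2,62,2):
    Rt=R.from_rotvec([0,np.radians(a),0]); sh=(l-Rt.apply(l))/100; print(f"[{sh[0]:.3f}, 0, {sh[2]:.3f}, 0, {a/60:.3f}, 0],",end=' ')
```

```text
[-0.014, 0, -0.044, 0, 0.033, 0], [-0.029, 0, -0.087, 0, 0.067, 0], [-0.046, 0, -0.129, 0, 0.100, 0], [-0.064, 0, -0.171, 0, 0.133, 0], [-0.084, 0, -0.212, 0, 0.167, 0], [-0.105, 0, -0.253, 0, 0.200, 0], [-0.128, 0, -0.292, 0, 0.233, 0], [-0.152, 0, -0.331, 0, 0.267, 0], [-0.177, 0, -0.369, 0, 0.300, 0], [-0.204, 0, -0.407, 0, 0.333, 0], [-0.232, 0, -0.443, 0, 0.367, 0], [-0.261, 0, -0.478, 0, 0.400, 0], [-0.291, 0, -0.512, 0, 0.433, 0], [-0.323, 0, -0.545, 0, 0.467, 0], [-0.356, 0, -0.577, 0, 0.500, 0], [-0.389, 0, -0.608, 0, 0.533, 0], [-0.424, 0, -0.638, 0, 0.567, 0], [-0.460, 0, -0.666, 0, 0.600, 0], [-0.497, 0, -0.693, 0, 0.633, 0], [-0.535, 0, -0.719, 0, 0.667, 0], [-0.573, 0, -0.743, 0, 0.700, 0], [-0.613, 0, -0.767, 0, 0.733, 0], [-0.653, 0, -0.788, 0, 0.767, 0], [-0.694, 0, -0.809, 0, 0.800, 0], [-0.736, 0, -0.827, 0, 0.833, 0], [-0.778, 0, -0.845, 0, 0.867, 0], [-0.821, 0, -0.861, 0, 0.900, 0], [-0.864, 0, -0.875, 0, 0.933, 0], [-0.908, 0, -0.888, 0, 0.967, 0], [-0.952, 0, -0.899, 0, 1.000, 0],
```

Call:
jog_arm([
  [[-0.014,0,-0.044,0,0.033,0],[-0.029,0,-0.087,0,0.067,0],[-0.046,0,-0.129,0,0.1,0],[-0.064,0,-0.171,0,0.133,0],[-0.084,0,-0.212,0,0.167,0],[-0.105,0,-0.253,0,0.2,0],[-0.105,0,-0.253,0,0.2,0],[-0.105,0,-0.253,0,0.2,0]],
])

```text
clock: 44.6
position: [636.1, 201.8, 170.1]
ee_rot: [0.986, 0.129, 0.104, -0.013]
ft_force: [0.2, -0.8, -1.5]
gripper_width: 11.4
grip_force: 55.0
```

```bash
cat > lp.py <<'E'
from h import *
o=bot.get_obs(); r=R.from_quat(o['ee_rot']); L=o['position']+r.apply([-125.5,0,37.5]); m=r.as_matrix()
print('lip',(L-[521.5,170.8,112]).round(1),'tilt',np.degrees(np.arcsin(-m[2,0]))*-1,'roll',m[2,1].round(3),'j',o['joint_positions'].round(2),o['ft_force'].round(1))
E
python3 lp.py
```

```text
lip [ 3.5  1.4 -4.6] tilt 11.99131166806826 roll 0.0 j [-0.01  0.28 -0.41  1.68  0.16  1.   -1.78] [ 0.2 -0.8 -1.5]
```

Call:
jog_arm([
  [[-0.014,0,-0.044,0,0.033,0],[-0.029,0,-0.087,0,0.067,0],[-0.046,0,-0.129,0,0.1,0],[-0.064,0,-0.171,0,0.133,0],[-0.084,0,-0.212,0,0.167,0],[-0.105,0,-0.253,0,0.2,0],[-0.128,0,-0.292,0,0.233,0],[-0.152,0,-0.331,0,0.267,0],[-0.152,0,-0.331,0,0.267,0],[-0.152,0,-0.331,0,0.267,0],[-0.152,0,-0.331,0,0.267,0],[-0.152,0,-0.331,0,0.267,0]],
])

```text
clock: 45.8
position: [615.5, 196.5, 199.0]
ee_rot: [0.962, 0.126, 0.24, -0.032]
ft_force: [-0.3, 0.1, -0.3]
gripper_width: 11.8
grip_force: 55.0
```

```bash
python3 lp.py
python3 - <<'E'
from h import *
im,_=snap('scene'); cv2.imwrite('pics/c15.png',cv2.resize(im[115:245,225:325],None,fx=4,fy=4,interpolation=cv2.INTER_CUBIC))
E
```

```text
lip [ 3.9  1.7 -5.1] tilt 27.98746658081752 roll -0.0 j [ 0.04  0.04 -0.42  1.95  0.12  0.67 -1.77] [-0.3  0.1 -0.3]
```

View pics/c15.png

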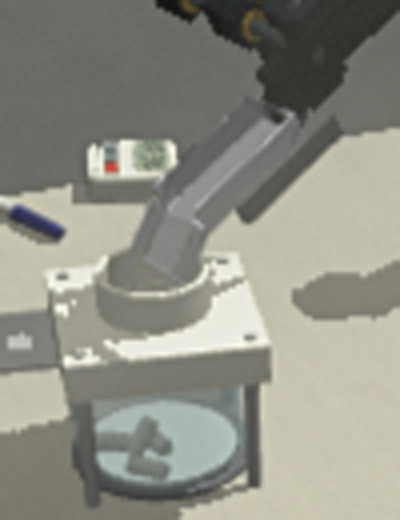

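The tray looks empty and the bars lie in the jar at (150,445). I'll tilt 10° more to make sure, wait, then level again about the lip.

Call:
jog_arm([
  [[-0.014,0,-0.044,0,0.033,0],[-0.029,0,-0.087,0,0.067,0],[-0.046,0,-0.129,0,0.1,0],[-0.064,0,-0.171,0,0.133,0],[-0.084,0,-0.212,0,0.167,0],[-0.084,0,-0.212,0,0.167,0],[-0.084,0,-0.212,0,0.167,0],[-0.084,0,-0.212,0,0.167,0],[-0.084,0,-0.212,0,0.167,0],[-0.084,0,-0.212,0,0.167,0],[-0.084,0,-0.212,0,0.167,0],[-0.084,0,-0.212,0,0.167,0]],
])

```text
clock: 47.05
position: [598.4, 191.9, 213.7]
ee_rot: [0.937, 0.123, 0.323, -0.042]
ft_force: [0.0, -0.2, -1.5]
gripper_width: 11.9
grip_force: 55.0
```

```bash
python3 lp.py
python3 - <<'E'
from h import *
im,d=snap('scene','s16.png'); im0=cv2.imread('pics/scene0.png')
# depth height map in tray (tool frame) : any point >3mm above floor (tool z 21.5 = floor)
c=cam('scene');K=c['camera_matrix']; v,u=np.mgrid[80:200,230:340]; dd=d[v,u]
q=np.stack([(u-K[0,2])/K[0,0]*dd,(v-K[1,2])/K[1,1]*dd,dd],-1).reshape(-1,3)
p=R.from_quat(c['attitude']).apply(q)+c['position']; o=bot.get_obs(); t=R.from_quat(o['ee_rot']).inv().apply(p-o['position'])
for lo in range(-128,-24,8):
    g=t[(t[:,0]>=lo)&(t[:,0]<lo+8)&(abs(t[:,1])<12)&(t[:,2]>-5)&(t[:,2]<45)]
    if len(g): print(lo,len(g),np.percentile(g[:,2],[0,25,50,75,100]).round(1))
# bars in jar: changed darker/light blobs vs initial inside the jar floor
sub=np.zeros(im.shape[:2],bool); sub[205:245,240:292]=1
df=np.abs(im.astype(int)-im0.astype(int)).sum(2)
for b in blobs((df>60)&sub,6,2000): print(b[0].round(1),b[1],b[2][1])
# anything new on the table around pot
sub=np.zeros(im.shape[:2],bool); sub[180:300,120:330]=1; sub[205:245,240:292]=0
for b in blobs((df>110)&sub,6,2000): print('chg',b[0].round(0),b[1])
l=np.array([-125.5,0,37.5])
for a in np.arange(-3,-40,-3):
    Rt=R.from_rotvec([0,np.radians(a),0]); sh=(l-Rt.apply(l))/100; print(f"[{sh[0]:.3f}, 0, {sh[2]:.3f}, 0, {a/60:.3f}, 0],",end=' ')
E
```

```text
lip [ 3.6  1.6 -5.1] tilt 38.026002423613384 roll -0.0 j [ 0.05 -0.1  -0.42  2.12  0.08  0.46 -1.76] [ 0.  -0.2 -1.5]
-128 10 [34.4 35.5 35.7 36.4 37.5]
-120 22 [30.4 31.4 32.6 33.5 36.2]
-112 21 [23.8 27.2 28.4 29.4 31.3]
-104 24 [20.3 22.4 23.5 24.9 26.7]
-96 15 [20.  20.7 21.3 22.1 23.8]
-88 11 [19.1 21.4 22.3 22.5 23.2]
-80 12 [19.8 21.5 22.  23.3 23.9]
-72 14 [19.7 20.6 22.1 22.9 23.8]
-64 13 [20.4 21.8 22.2 22.8 23.1]
-56 12 [20.1 21.8 22.1 22.8 23.7]
-48 13 [20.9 21.4 22.  22.7 24.7]
-40 15 [19.3 20.6 21.6 22.4 24.6]
-32 31 [ 3.8  7.5 16.2 21.1 24.3]
[259.4 226.9] 167 (15.0, 18.0)
chg [250. 183.] 17
chg [221. 194.] 204
chg [200. 199.] 319
chg [241. 190.] 27
chg [240. 197.] 17
chg [231. 206.] 45
chg [203. 233.] 38
[0.018, 0, 0.066, 0, -0.050, 0], [0.032, 0, 0.133, 0, -0.100, 0], [0.043, 0, 0.201, 0, -0.150, 0], [0.051, 0, 0.269, 0, -0.200, 0], [0.054, 0, 0.338, 0, -0.250, 0], [0.054, 0, 0.406, 0, -0.300, 0], [0.051, 0, 0.475, 0, -0.350, 0], [0.044, 0, 0.543, 0, -0.400, 0], [0.033, 0, 0.611, 0, -0.450, 0], [0.019, 0, 0.678, 0, -0.500, 0], [0.002, 0, 0.744, 0, -0.550, 0], [-0.019, 0, 0.809, 0, -0.600, 0], [-0.044, 0, 0.873, 0, -0.650, 0],
```

The tray is empty down to its floor, so I'll level about the lip and lift away.

Call:
jog_arm([
  [[0.018,0,0.066,0,-0.05,0],[0.032,0,0.133,0,-0.1,0],[0.043,0,0.201,0,-0.15,0],[0.051,0,0.269,0,-0.2,0],[0.054,0,0.338,0,-0.25,0],[0.054,0,0.406,0,-0.3,0],[0.051,0,0.475,0,-0.35,0],[0.044,0,0.543,0,-0.4,0],[0.033,0,0.611,0,-0.45,0],[0.019,0,0.678,0,-0.5,0],[0.002,0,0.744,0,-0.55,0],[-0.019,0,0.809,0,-0.6,0],[-0.036,0,0.852,0,-0.634,0],[-0.036,0,0.852,0,-0.634,0],[-0.036,0,0.852,0,-0.634,0]],
])

```text
clock: 48.6
position: [646.5, 204.7, 144.1]
ee_rot: [0.992, 0.13, 0.0, -0.0]
ft_force: [0.0, -0.4, -2.3]
gripper_width: 11.5
grip_force: 55.0
```

Call:
jog_arm([
  [[0,0,-0.1,0,0,0],[0,0,-0.3,0,0,0],[0,0,-0.5,0,0,0],[0,0,-0.7,0,0,0],[0,0,-0.82,0,0,0],[0,0,-0.82,0,0,0],[0,0,-0.82,0,0,0]],
])

```text
clock: 49.3
position: [646.0, 204.5, 226.5]
ee_rot: [0.992, 0.13, 0.0, 0.0]
ft_force: [-0.9, 0.4, -1.4]
gripper_width: 11.7
grip_force: 55.0
```

```bash
python3 lp.py
python3 - <<'E'
from h import *
print(bot.get_obs()['position'])
plan(([632.4,-225.2,226],7.5),([632.4,-225.2,128],7.5),([632.4,-225.2,44],7.5))
E
```

```text
lip [ 3.3  1.3 76.9] tilt 0.00988512643128785 roll 0.0 j [-0.05  0.41 -0.41  1.38  0.16  1.38 -1.77] [-0.9  0.4 -1.4]
[646.0342338  204.47274148 226.45413874]
-> [ 632.4 -225.2  226. ] 7.5
   [-0.248, 0.823, 0.001, 0.0, -0.0, 0.025] rows>= 2
   [-0.226, 0.829, 0.001, 0.0, 0.0, 0.025] rows>= 2
   [-0.205, 0.835, 0.001, 0.0, 0.0, 0.025] rows>= 2
   [-0.183, 0.84, 0.001, 0.0, 0.0, 0.025] rows>= 2
   [-0.161, 0.845, 0.001, 0.0, 0.0, 0.025] rows>= 2
-> [ 632.4 -225.2  128. ] 7.5
   [0.0, 0.0, 0.98, 0.0, 0.0, 0.0] rows>= 2
-> [ 632.4 -225.2   44. ] 7.5
   [0.0, 0.0, 0.84, 0.0, 0.0, 0.0] rows>= 2
```

Call:
jog_arm([
  [[-0.03,0.1,0,0,0,0.005],[-0.09,0.3,0,0,0,0.01],[-0.17,0.56,0,0,0,0.02],[-0.248,0.823,0,0,0,0.025]],
])

```text
clock: 49.7
position: [643.1, 115.4, 225.5]
ee_rot: [0.993, 0.116, -0.001, 0.001]
ft_force: [1.3, 0.0, -1.9]
gripper_width: 11.8
grip_force: 55.0
```

Call:
jog_arm([
  [[-0.075,0.28,0,0,0,0.01],[-0.15,0.55,0,0,0,0.02],[-0.226,0.829,0,0,0,0.025]],
])

```text
clock: 50.0
position: [640.0, 29.0, 225.7]
ee_rot: [0.995, 0.102, -0.001, 0.001]
ft_force: [-0.1, 0.1, -2.1]
gripper_width: 11.7
grip_force: 55.0
```

Call:
jog_arm([
  [[-0.07,0.28,0,0,0,0.01],[-0.14,0.56,0,0,0,0.02],[-0.205,0.835,0,0,0,0.025]],
])

```text
clock: 50.3
position: [636.8, -57.1, 225.7]
ee_rot: [0.996, 0.089, -0.001, 0.001]
ft_force: [0.5, -0.0, -1.7]
gripper_width: 11.8
grip_force: 55.0
```

Call:
jog_arm([
  [[-0.06,0.28,0,0,0,0.01],[-0.12,0.56,0,0,0,0.02],[-0.183,0.84,0,0,0,0.025]],
])

```text
clock: 50.6
position: [633.7, -142.8, 225.7]
ee_rot: [0.997, 0.076, -0.001, 0.0]
ft_force: [0.2, -1.2, -1.1]
gripper_width: 11.4
grip_force: 55.0
```

Call:
jog_arm([
  [[-0.05,0.28,0,0,0,0.01],[-0.11,0.56,0,0,0,0.02],[-0.145,0.76,0,0,0,0.025],[-0.161,0.845,0,0,0,0.025],[-0.161,0.845,0,0,0,0.025],[-0.161,0.845,0,0,0,0.025]],
])

```text
clock: 51.2
position: [632.6, -223.3, 226.4]
ee_rot: [0.998, 0.066, 0.0, -0.001]
ft_force: [0.2, -0.1, -1.7]
gripper_width: 11.4
grip_force: 55.0
```

Call:
jog_arm([
  [[0,0,0.1,0,0,0],[0,0,0.3,0,0,0],[0,0,0.55,0,0,0],[0,0,0.8,0,0,0],[0,0,0.98,0,0,0],[0,0,0.98,0,0,0],[0,0,0.98,0,0,0]],
])

```text
clock: 51.9
position: [632.5, -223.7, 128.3]
ee_rot: [0.998, 0.066, -0.0, -0.0]
ft_force: [0.3, 0.3, -0.8]
gripper_width: 11.5
grip_force: 55.0
```

Run:
```python
from h import *
print(bot.get_obs()['position'])
plan(([632.4,-225.2,43.5],7.5))
```

```text
[ 632.52740744 -223.70023943  128.34092126]
-> [ 632.4 -225.2   43.5] 7.5
   [-0.003, 0.015, 0.848, -0.001, 0.0, 0.0] rows>= 2
```

Call:
jog_arm([
  [[0,0.015,0.15,0,0,0],[0,0.015,0.35,0,0,0],[0,0.015,0.55,0,0,0],[0,0.015,0.7,0,0,0],[0,0.015,0.78,0,0,0],[0,0.015,0.82,0,0,0],[0,0.015,0.835,0,0,0],[0,0.015,0.845,0,0,0],[0,0.015,0.85,0,0,0],[0,0.015,0.853,0,0,0],[0,0.015,0.853,0,0,0],[0,0.015,0.853,0,0,0]],
])

```text
clock: 53.1
position: [632.7, -226.5, 43.5]
ee_rot: [0.998, 0.065, 0.0, 0.0]
ft_force: [-0.1, -0.8, -2.3]
gripper_width: 11.8
grip_force: 55.0
```

Call:
jog_arm([
  [[0,0,0.004,0,0,0],[0,0,0.008,0,0,0],[0,0,0.01,0,0,0],[0,0,0.01,0,0,0]],
])

```text
clock: 53.5
position: [632.7, -226.5, 42.7]
ee_rot: [0.998, 0.065, 0.0, 0.0]
ft_force: [-1.6, -0.1, 1.7]
gripper_width: 11.3
grip_force: 55.0
```

Call:
jog_arm([
  [[0,0,0,0,0,0],[0,0,0,0,0,0],[0,0,0,0,0,0],[0,0,0,0,0,0],[0,0,0,0,0,0]],
], jaw=0.4)

```text
clock: 54.0
position: [632.6, -226.5, 42.1]
ee_rot: [0.998, 0.065, -0.0, 0.0]
ft_force: [-0.5, 0.4, -0.3]
gripper_width: 33.6
grip_force: 0.0
```

Call:
jog_arm([
  [[0,0,-0.05,0,0,0],[0,0,-0.2,0,0,0],[0,0,-0.5,0,0,0],[0,0,-0.95,0,0,0],[0,0,-0.95,0,0,0]],
])

```text
clock: 54.5
position: [637.2, -227.8, 146.5]
ee_rot: [0.998, 0.065, 0.007, 0.003]
ft_force: [0.6, 0.5, 0.4]
gripper_width: 34.6
grip_force: 0.0
```

Call:
jog_arm([
  [[-0.25,0,-0.25,0,0,0],[-0.5,0,-0.5,0,0,0],[-0.7,0,-0.8,0,0,0],[-0.7,0,-0.8,0,0,0],[-0.7,0,-0.8,0,0,0]],
])

```text
clock: 55.0
position: [563.7, -235.9, 219.3]
ee_rot: [0.998, 0.064, 0.002, 0.001]
ft_force: [-0.2, -0.8, -0.2]
gripper_width: 34.7
grip_force: 0.0
```

```bash
python3 look.py w17.png
python3 - <<'E'
from h import *
plan(([400,190,205],-12))
E
```

```text
55.0 [ 563.7 -235.9  219.3] [0.992 0.129 0.003]
handle 717 [ 633.5 -228.2   56.5] ((633.402587890625, -227.99916076660156), (44.36884307861328, 11.612262725830078), 7.404280662536621)
tray 3262 [ 570.1 -236.1   21. ] ((569.4805908203125, -235.7197723388672), (122.08586883544922, 37.850013732910156), 7.61630392074585)
-> [400. 190. 205.] -12
   [-0.214, -0.886, 0.025, 0.0, -0.001, 0.065] rows>= 2
   [-0.274, -0.869, 0.026, 0.0, 0.0, 0.065] rows>= 2
   [-0.332, -0.849, 0.026, 0.0, 0.0, 0.065] rows>= 2
   [-0.389, -0.824, 0.026, 0.0, 0.0, 0.065] rows>= 2
   [-0.444, -0.796, 0.026, 0.0, 0.0, 0.065] rows>= 2
```

The scoop stands on the mat: handle top is at z 56 and tray floor at z 21. Next I'll shut the gate.

Call:
jog_arm([
  [[-0.1,-0.44,0,0,0,0.03],[-0.214,-0.886,0,0,0,0.065]],
])

```text
clock: 55.25
position: [530.0, -149.7, 215.4]
ee_rot: [1.0, 0.029, -0.001, -0.001]
ft_force: [-0.2, 1.5, 0.1]
gripper_width: 35.3
grip_force: 0.0
```

Call:
jog_arm([
  [[-0.14,-0.43,0,0,0,0.03],[-0.274,-0.869,0,0,0,0.065]],
])

```text
clock: 55.45
position: [496.8, -63.2, 215.9]
ee_rot: [1.0, -0.004, -0.001, -0.0]
ft_force: [0.7, 1.6, 0.4]
gripper_width: 34.7
grip_force: 0.0
```

Call:
jog_arm([
  [[-0.16,-0.42,0,0,0,0.03],[-0.332,-0.849,0,0,0,0.065]],
])

```text
clock: 55.65
position: [464.1, 21.9, 216.1]
ee_rot: [0.999, -0.038, -0.001, -0.0]
ft_force: [0.0, -0.2, -0.6]
gripper_width: 34.9
grip_force: 0.0
```

Call:
jog_arm([
  [[-0.19,-0.41,0,0,0,0.03],[-0.389,-0.824,0,0,0,0.065]],
])

```text
clock: 55.85
position: [431.3, 107.0, 216.3]
ee_rot: [0.997, -0.071, -0.001, 0.0]
ft_force: [-0.0, 0.4, 0.4]
gripper_width: 34.7
grip_force: 0.0
```

Call:
jog_arm([
  [[-0.22,-0.4,0,0,0,0.03],[-0.444,-0.796,0,0,0,0.065],[-0.444,-0.796,0,0,0,0.065],[-0.444,-0.796,0,0,0,0.065],[-0.444,-0.796,0,0,0,0.065]],
])

```text
clock: 56.35
position: [400.0, 189.1, 216.5]
ee_rot: [0.994, -0.106, -0.001, 0.0]
ft_force: [-0.0, -0.3, 0.0]
gripper_width: 34.7
grip_force: 0.0
```

```bash
cat > tab.py <<'E'
from h import *
o=bot.get_obs(); print(o['clock'],o['position'])
im,d=snap('wrist','wt.png')
v,u=np.mgrid[0:330,0:640]; p=wpt(o,d,u.ravel(),v.ravel()); dark=(im[:330].max(2)<90).ravel()
T=p[dark&(p[:,2]>110)&(p[:,2]<122)&(abs(p[:,0]-410)<60)&(abs(p[:,1]-195)<40)]
if len(T)>20:
    c=cv2.minAreaRect(T[:,:2].astype(np.float32)); print('tab',len(T),T.mean(0).round(1),c)
    e=np.array([521.5,170.8])-c[0]; print('dist',e@[0.978,-0.208], e@[0.208,0.978])
E
python3 tab.py
python3 - <<'E'
from h import *
plan(([388.5,199.1,115],-12),([388.5,199.1,102.5],-12))
E
```

```text
56.35 [400.04625954 189.0838128  216.4973347 ]
tab 353 [390.1 198.7 114.9] ((389.4571838378906, 199.0756072998047), (12.267240524291992, 15.48510456085205), 77.22132110595703)
dist 135.01920052490235 -0.1886381774902225
-> [388.5 199.1 115. ] -12
   [-0.068, -0.038, 0.508, 0.001, 0.001, -0.001] rows>= 2
   [-0.068, -0.038, 0.508, 0.0, 0.0, -0.001] rows>= 2
-> [388.5 199.1 102.5] -12
   [0.0, 0.0, 0.125, 0.0, 0.0, 0.0] rows>= 1
```

Call:
jog_arm([
  [[-0.06,-0.04,0.3,0,0,0],[-0.128,-0.076,0.6,0,0,0],[-0.128,-0.076,0.75,0,0,0],[-0.128,-0.076,0.75,0,0,0]],
])

```text
clock: 56.8
position: [387.7, 198.2, 139.9]
ee_rot: [0.994, -0.106, -0.002, 0.001]
ft_force: [-0.0, -0.8, -0.0]
gripper_width: 34.5
grip_force: 0.0
```

Call:
jog_arm([
  [[0,0,0.15,0,0,0],[0,0,0.3,0,0,0],[0,0,0.385,0,0,0],[0,0,0.385,0,0,0],[0,0,0.385,0,0,0]],
])

```text
clock: 57.3
position: [389.6, 199.9, 104.3]
ee_rot: [0.994, -0.106, 0.0, -0.0]
ft_force: [1.1, 0.8, 0.2]
gripper_width: 34.8
grip_force: 0.0
```

Call:
jog_arm([
  [[0,0,0,0,0,0],[0,0,0,0,0,0],[0,0,0,0,0,0],[0,0,0,0,0,0],[0,0,0,0,0,0],[0,0,0,0,0,0],[0,0,0,0,0,0]],
], jaw=0, newtons=25)

```text
clock: 58.0
position: [389.2, 200.6, 104.0]
ee_rot: [0.994, -0.105, 0.0, -0.0]
ft_force: [0.0, 0.9, 1.5]
gripper_width: 12.2
grip_force: 25.0
```

Call:
jog_arm([
  [[0.04,0,0,0,0,0],[0.08,0,0,0,0,0],[0.12,0,0,0,0,0],[0.16,0,0,0,0,0],[0.2,0,0,0,0,0],[0.24,0,0,0,0,0],[0.28,0,0,0,0,0],[0.32,0,0,0,0,0],[0.36,0,0,0,0,0],[0.4,0,0,0,0,0],[0.44,0,0,0,0,0],[0.48,0,0,0,0,0],[0.52,0,0,0,0,0],[0.55,0,0,0,0,0],[0.57,0,0,0,0,0],[0.58,0,0,0,0,0],[0.59,0,0,0,0,0],[0.59,0,0,0,0,0]],
])

```text
clock: 59.8
position: [446.0, 188.4, 103.9]
ee_rot: [0.994, -0.105, -0.001, -0.0]
ft_force: [-4.3, 3.9, 7.6]
gripper_width: 11.6
grip_force: 25.0
```

Call:
jog_arm([
  [[0.01,0,0,0,0,0],[0.02,0,0,0,0,0],[0.02,0,0,0,0,0],[0.02,0,0,0,0,0]],
])

```text
clock: 60.2
position: [446.1, 188.4, 103.8]
ee_rot: [0.995, -0.105, -0.003, 0.0]
ft_force: [-8.3, 4.8, 12.2]
gripper_width: 11.8
grip_force: 25.0
```

Call:
jog_arm([
  [[0,0,0,0,0,0],[0,0,0,0,0,0],[0,0,0,0,0,0],[0,0,0,0,0,0],[0,0,0,0,0,0]],
], jaw=0.4)

```text
clock: 60.7
position: [448.7, 186.6, 103.4]
ee_rot: [0.994, -0.106, -0.0, 0.0]
ft_force: [-0.3, 0.7, 0.2]
gripper_width: 33.7
grip_force: 0.0
```

Call:
jog_arm([
  [[0,0,-0.1,0,0,0],[0,0,-0.4,0,0,0],[0,0,-0.8,0,0,0],[0,0,-0.95,0,0,0],[0,0,-0.95,0,0,0]],
])

```text
clock: 61.2
position: [450.5, 188.1, 202.1]
ee_rot: [0.994, -0.105, 0.003, -0.001]
ft_force: [0.3, 0.0, -0.5]
gripper_width: 34.6
grip_force: 0.0
```

Call:
jog_arm([
  [[-0.2,0,-0.2,0,0,0],[-0.3,0,-0.4,0,0,0],[-0.3,0,-0.5,0,0,0],[-0.3,0,-0.5,0,0,0],[-0.3,0,-0.5,0,0,0]],
])

```text
clock: 61.7
position: [419.4, 193.0, 247.7]
ee_rot: [0.994, -0.106, -0.0, 0.0]
ft_force: [0.4, -0.3, -0.3]
gripper_width: 34.8
grip_force: 0.0
```

```bash
sed -i 's/-410)<60/-430)<60/' tab.py; python3 tab.py
python3 - <<'E'
from h import *
im,d=snap('scene','s18.png'); im0=cv2.imread('pics/scene0.png')
m=np.zeros(im.shape[:2],bool); m[270:390,285:450]=1
for b in blobs((im.min(2)>190)&m,10,3000): print('bright on mat',b[0].round(0),b[1])
m[:]=0; m[205:245,240:292]=1; df=np.abs(im.astype(int)-im0.astype(int)).sum(2)
for b in blobs((df>60)&m,6,2000): print('jar',b[0].round(1),b[1])
m[:]=0; m[140:300,120:440]=1; m[205:245,240:292]=0
for b in blobs((df>110)&m,25,9000): print('chg',b[0].round(0),b[1])
E
```

```text
61.7 [419.44451507 192.97283764 247.72625831]
tab 303 [445.8 187.2 115. ] ((445.5562744140625, 187.0245361328125), (11.548864364624023, 15.132599830627441), 77.5797119140625)
dist 77.64766713867188 -0.0713014160156145
bright on mat [378. 339.] 430
bright on mat [353. 362.] 16
jar [259.5 226.8] 174
chg [221. 192.] 279
chg [187. 240.] 57
```

Run:
```python
from h import *
im=cv2.imread('pics/s18.png'); im0=cv2.imread('pics/scene0.png')
print(im0[236:245:3,180:195:5].mean(2).round(0),im[236:245:3,180:195:5].mean(2).round(0), 'plain',im[260,187])
g0=im0[208:244,242:290].mean(2); g=im[208:244,242:290].mean(2)
print('\n'.join(''.join('#' if abs(a-b)>18 else '.' for a,b in zip(r,s)) for r,s in zip(g,g0)))
a,d=bot.get_image('top'); a0=cv2.imread('pics/top0.png'); df=np.abs(a.astype(int)-a0.astype(int)).sum(2)
m=np.zeros(df.shape,bool); m[60:390,75:600]=1
for b in blobs((df>110)&m,8,90000): print('top chg',b[0].round(0),b[1],a[int(b[0][1]),int(b[0][0])])
```

```text
[[183. 182. 140.]
 [183. 184. 119.]
 [135. 118. 120.]] [[183. 185. 184.]
 [185. 185. 186.]
 [184. 142. 118.]] plain [171 190 192]
................................................
................................................
................................................
................................................
................................................
................................................
................................................
................................................
................................................
................................................
................................................
..................###...........................
..................#####.........................
.................######.........................
.................######.........................
.......#################........................
.......##################.......................
.......###################......................
.......###################......................
.......###################.............
[... 443 characters left out ...]
.......
................................................
................................................
................................................
................................................
................................................
................................................
................................................
top chg [431. 226.] 8 [136 128 130]
top chg [418. 233.] 10 [177 164 169]
top chg [393. 248.] 51 [53 48 51]
top chg [368. 253.] 56 [28 26 26]
top chg [144. 333.] 10756 [52 70 72]
top chg [367. 279.] 61 [56 54 55]
top chg [395. 281.] 53 [19 20 21]
top chg [215. 306.] 173 [59 62 62]
top chg [235. 341.] 457 [47 46 47]
top chg [ 91. 377.] 63 [47 68 68]
```

```bash
python3 -c "
from plant import bot
print(bot.close_job())"
```

```text
the job is handed in; nothing more can be done
None
```

I opened the gate fully, poured all four bars from the scoop into the pot, stood the empty scoop back on the mat and shut the gate (tab measured 77.6 mm from the pot axis; 78 mm is shut). The job is handed in at about 62 s. The last camera checks showed no stray bars and no bystanders moved, but the four bars overlap in the jar view, so I inferred the count rather than seeing each one clearly.

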